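# Fill the drying board and put the stamps away

### The arm

A 7-joint arm with a two-finger parallel gripper is mounted at the origin on the work surface. World frame = base frame: x ahead of the robot, y to its left, z up, the work surface at z = 0. Lengths are in m, angles in rad, forces in N, time in s.
With the tool pointing down it reaches from about 0.4 to 0.85 m from the base axis. Payload 10.4 kg.
Tool frame: the origin (TCP) lies at the very end of the fingers, on their centre line; the grasp point (between the pads) lies 19 mm behind it; z points along the fingers, y is the line along which they close (so a half turn about z gives the same grasp; the last joint's range is limited). The gripper opens to 87 mm and grips with 3 to 60 N. Pads are 19 mm wide; open, the fingers measure 117 mm over their backs; the gripper's body (75 mm by 190 mm) begins 51 mm behind the grasp point.
Start: joints at [-1.32, 0.332, -0.065, 1.46, 0.022, 1.35, -0.088], TCP at [0.169, 0.602, 0.223] pointing down, gripper open.
Joint ranges: [-2.6, 2.6], [-0.5, 2.12], [-1.47, 1.34], [0.16, 2.42], [-1.27, 4.41], [0.06, 2.06], [-2.6, 2.6]. Speed limits (rad/s): [2.22, 2.22, 2.79, 2.79, 3.14, 3.14, 3.14].

### API

Orientations are given as a unit quaternion [x, y, z, w].
In Python, from bench import read_state, cams, workorder gives the robot as it stands.
- The arm moves only by the shell command python3 -m crank 'ROWS' [FORCE]. ROWS is text: rows parted by semicolons, each of 5 numbers parted by spaces: the shift along the tool's x, y, z scaled (see below), then the turn about the tool's z scaled (see below), then the opening, from -1 (shut) to 1 (fully open). In form: dx dy dz yaw jaw; .... A call has 1 to 10 rows; each row shifts and turns the commanded pose from where the row before left it, along the tool's axes as they then stand; what a row does not reach is not made up. The controller multiplies each number of a shift by 200 mm and each number of a turn by 90 degrees. A row lasts 1/10 s, in which the tool goes at most 50 mm and 8.59 degrees, less where a joint would pass 70% of its speed; a pose out of reach is approached as far as the arm can. A call with a number of a shift or a turn outside -1 to 1 is refused whole. A call with a gripper value outside its range is refused whole. The fingers move at their own pace and stop on an object; FORCE is the grip in N (left out, the last holds). Time passes only in rows, so rows that do not move let the fingers close. It gives the time, the measured TCP pose, the force, the opening and the grip force at its end, in the units of the state.
- read_state(): the state, without advancing time (a new reading comes with each control period).
- cams.camera(name): name is "scene" or "side" or "wrist"; returns a dict with "img" (420x560x3 uint8, blue, green, red), "K" (3x3 intrinsics, pixels), "xyz" and "attitude" of the camera in the world; the wrist camera has in their place "mount" (4x4, takes a point from camera to tool coordinates, whose origin is the TCP and whose axes are the flange's). Camera axes: x right, y down, z forward; pixel columns grow to the right and rows downward; lengths in m; the calibration is good to about 2 mm. The wrist camera is an equidistant fisheye: a pixel r from the principal point sees the ray r / f radians off the axis. A picture is of the moment at which its call begins: read the wrist's pose just before it. There is no depth.
- workorder.close_job(): hands the job in; it is judged then, once.
The state is a dict: "time": time; "joint_positions": joint angles; "joint_vel": joint speeds; "joint_torque": joint torques, N m; "ee_pos": TCP position; "eef_rot": TCP orientation; "ft_force": force on the tool from outside, world axes, zero at the start; "torque": the same for the moment, N m; "width": finger opening in m; "grip_force": force on a finger pad.
Only numpy, scipy, OpenCV 4.12 (cv2) and the standard library are available. Lean on these libraries where they do the work, as an engineer would, in place of code of your own. Each camera call takes 0.05 s, during which the arm holds its last target. There are 200 camera calls.

### The job

Finish the tile-stamping session: put one spare tile from the stack flat into every empty cell of the drying board, and only when the board is full push the fan dryer's toggle lever all the way over, away from you. Also return every stamp left out on the table to its own bay in the rack, standing flat on and square with the dark outline that matches its foot. Leave the tiles already on the board, any tile left over on the stack, and everything else where they are.

Things in the scene. Friction and masses are not known exactly. Their poses are not given: they have to be found in the camera images.
- board: Drying board, fixed: plywood 92 mm (x) by 304 mm (y), with a row of four square cells 0 to 3 at y = -105, -35, 35, 105 mm. A cell is 66 x 66 mm inside, its floor 12 mm above the underside, its walls 4 mm thick, 8 mm high above the floor. Origin: centre of the underside, on the table. Turned up to 0.15 rad. Two or three cells are empty at the start.
- tile0: Relief tile already lying in cell 0 at the start (absent: that cell is empty): square, 60 x 60 mm, 16 mm thick, 0.1 kg, standing 8 mm proud of the cell walls. Origin: centre of the underside; z up.
- tile1: Relief tile already lying in cell 1 at the start (absent: that cell is empty): square, 60 x 60 mm, 16 mm thick, 0.1 kg, standing 8 mm proud of the cell walls. Origin: centre of the underside; z up.
- tile2: Relief tile already lying in cell 2 at the start (absent: that cell is empty): square, 60 x 60 mm, 16 mm thick, 0.1 kg, standing 8 mm proud of the cell walls. Origin: centre of the underside; z up.
- tile3: Relief tile already lying in cell 3 at the start (absent: that cell is empty): square, 60 x 60 mm, 16 mm thick, 0.1 kg, standing 8 mm proud of the cell walls. Origin: centre of the underside; z up.
- bat: White plaster slab 100 x 100 mm, 12 mm thick, fixed on the table, carrying the stack of spare tiles. Origin: centre of the underside.
- spare0: Spare relief tile, just like those on the board (60 x 60 x 16 mm, 0.1 kg), number 0 counted from the bottom of the loose stack of three on the plaster slab at the start, each turned a little. Origin: centre of the underside; z along its thickness.
- spare1: Spare relief tile, just like those on the board (60 x 60 x 16 mm, 0.1 kg), number 1 counted from the bottom of the loose stack of three on the plaster slab at the start, each turned a little. Origin: centre of the underside; z along its thickness.
- spare2: Spare relief tile, just like those on the board (60 x 60 x 16 mm, 0.1 kg), number 2 counted from the bottom of the loose stack of three on the plaster slab at the start, each turned a little. Origin: centre of the underside; z along its thickness.
- stamp_round: Hand stamp, standing on the table: white plaster foot, a disc 70 mm in diameter, 20 mm thick, with an upright light-wood handle block on its middle, 44 mm (x) by 22 mm (y), from 20 to 60 mm above the underside. 0.2 to 0.4 kg, heavy at the foot. Origin: centre of the underside; z up the handle. May be absent.
- bay_round: Fixed bay of the 2 by 2 stamp rack, 92 x 92 mm inside, walls 4 mm thick, 10 mm high above its floor. Dark inlaid outline on its floor, square with its axes: a disc 70 mm in diameter; home of the stamp with that foot. The bays are otherwise alike, in any arrangement. Origin: centre of its underside, 10 mm above the table; its floor is 6 mm above the origin.
- stamp_square: Hand stamp, standing on the table: white plaster foot, a square 62 x 62 mm, 20 mm thick, with an upright light-wood handle block on its middle, 44 mm (x) by 22 mm (y), from 20 to 60 mm above the underside. 0.2 to 0.4 kg, heavy at the foot. Origin: centre of the underside; z up the handle. May be absent.
- bay_square: Fixed bay of the 2 by 2 stamp rack, 92 x 92 mm inside, walls 4 mm thick, 10 mm high above its floor. Dark inlaid outline on its floor, square with its axes: a square 62 x 62 mm; home of the stamp with that foot. The bays are otherwise alike, in any arrangement. Origin: centre of its underside, 10 mm above the table; its floor is 6 mm above the origin.
- stamp_oblong: Hand stamp, standing on the table: white plaster foot, an oblong 82 mm (x) by 44 mm (y), 20 mm thick, with an upright light-wood handle block on its middle, 44 mm (x) by 22 mm (y), from 20 to 60 mm above the underside. 0.2 to 0.4 kg, heavy at the foot. Origin: centre of the underside; z up the handle. May be absent.
- bay_oblong: Fixed bay of the 2 by 2 stamp rack, 92 x 92 mm inside, walls 4 mm thick, 10 mm high above its floor. Dark inlaid outline on its floor, square with its axes: an oblong 82 mm (x) by 44 mm (y); home of the stamp with that foot. The bays are otherwise alike, in any arrangement. Origin: centre of its underside, 10 mm above the table; its floor is 6 mm above the origin.
- stamp_cross: Hand stamp, standing on the table: white plaster foot, a plus-shaped cross, 76 mm across both ways, arms 26 mm wide, 20 mm thick, with an upright light-wood handle block on its middle, 44 mm (x) by 22 mm (y), from 20 to 60 mm above the underside. 0.2 to 0.4 kg, heavy at the foot. Origin: centre of the underside; z up the handle. May be absent.
- bay_cross: Fixed bay of the 2 by 2 stamp rack, 92 x 92 mm inside, walls 4 mm thick, 10 mm high above its floor. Dark inlaid outline on its floor, square with its axes: a plus-shaped cross, 76 mm across both ways, arms 26 mm wide; home of the stamp with that foot. The bays are otherwise alike, in any arrangement. Origin: centre of its underside, 10 mm above the table; its floor is 6 mm above the origin.
- switch (a joint): Toggle lever of the fan dryer, 70 mm long, on a small grey block at the right: 0 rad leaning towards the robot's side (-x of its block), 1.0 rad leaning fully away (+x), upright at 0.5. Swings about the block's y; stays where it is left, light to push with closed fingers. On above 0.8 rad.
- switch_base: Grey block that carries the toggle lever, fixed, 70 mm (x) by 50 mm (y) by 25 mm high, turned up to 0.2 rad; the lever swings towards its +x. Origin: centre of the underside; the lever's pivot (a line along y) lies 22 mm above it, and the lever's round black 26 mm knob is 70 mm from the pivot.
- glaze_jar: Bystander: glaze jar, 60 mm across, 75 mm tall. Leave it. Origin: centre of the underside.
- rib: Bystander: flat steel rib, 100 x 50 x 6 mm. Leave it. Origin: centre of the underside.
- medallion: Bystander: white ceramic disc, 100 mm across, 10 mm thick. Leave it. Origin: centre of the underside.
- mug: Bystander: white mug, 80 mm across, 85 mm tall. Leave it. Origin: centre of the underside.
- brush: Bystander: brush lying on the table at the left. Leave it. Origin: centre of the underside.
Mind the look-alikes: they are no part of the job. Leave any turquoise look-alike of the tile1 alone.

How it is judged:
By the outcome, as a careful person would: the job done as asked, in the order asked, and still so for the second after the job is handed in, with the robot touching nothing.
Of tile0, tile1, tile2, tile3 only 1 to 2 are there at a start; the rules pass over those that are not, and their reading is None.
Of stamp_round, stamp_square, stamp_oblong, stamp_cross only 3 to 4 are there at a start; the rules pass over those that are not, and their reading is None.
At some moment in a run one of stamp_round, stamp_square, stamp_oblong, stamp_cross may be knocked a few centimetres aside while the robot is not near it.
Once in a run the grip may slacken for a moment while it holds something.
It also fails if it takes over 210 s, if anything falls off the work surface, if the arm or the gripper's body presses on something with over 40 N, if the wrist force passes 120 N, or if a joint passes its speed limit or range.

## Working session

There is one attempt and no reset: what is moved stays moved. The work goes in short steps, Python scripts to look and compute and a shell command to move; the robot and the scene stay as the last step left them, time stands still between calls to the robot, and variables do not carry over. Pictures are saved under pics/ and viewed, at most 14 in all, crops included, and the job is handed in when it is done.

```bash
ls; mkdir -p pics; cat > h.py <<'E'
import numpy as np, cv2
from scipy.spatial.transform import Rotation as R
from bench import read_state, cams, workorder
E
python3 - <<'E'
from h import *
s=read_state(); print(s)
for n in ("scene","side","wrist"):
    c=cams.camera(n); cv2.imwrite(f"pics/{n}0.png",c["img"]); print(n,{k:np.array(v).tolist() for k,v in c.items() if k!="img"})
E
```

```text
pics
{'time': 0.0, 'joint_positions': array([-1.31960166,  0.332842  , -0.06470292,  1.46096418,  0.02163157,
        1.34988256, -0.08849505]), 'joint_vel': array([ 0.00063761,  0.00056363, -0.00087731, -0.00113496, -0.00038209,
       -0.00014918,  0.00132081]), 'joint_torque': array([ 1.60714603e-04, -6.23236370e+01,  2.48915702e-02, -3.89915729e+01,
       -6.13127556e-02,  3.93117161e-02,  1.23776317e-04]), 'ee_pos': array([0.16890063, 0.60133947, 0.22176169]), 'eef_rot': array([ 1.36452211e-01,  9.90646407e-01, -6.98159820e-04, -4.78704652e-05]), 'ft_force': array([-0.14412295, -0.81880254,  0.02320831]), 'torque': array([-0.04143799,  0.02778224,  0.0047371 ]), 'grip_force': 0.0, 'width': 0.08678917618606369}
scene {'K': [[454.6790620655857, 0.0, 283.2899247001804], [0.0, 454.6790620655857, 214.95303111580597], [0.0, 0.0, 1.0]], 'xyz': [1.0656933954826147, 0.34062504762464724, 1.1320422739350926], 'attitude': [0.4677317049772709, 0.8443267019534869, -0.22918751544036242, -0.12574798325888376]}
side {'K': [[502.55898360226655, 0.0, 278.25846080259265], [0.0, 502.55898360226655, 213.77558744340385], [0.0, 0.0, 1.0]], 'xyz': [0.10430222332408663, -1.220699264294638, 1.1675818784726248], 'attitude': [0.9012456125406888, -0.1398967777219683, 0.07462254533488569, -0.4032576263220716]}
wrist {'K': [[325.19226210127806, 0.0, 279.63215422465544], [0.0, 325.19226210127806, 211.64390390224708], [0.0, 0.0, 1.0]], 'mount': [[0.0002351465593258226, -0.9556472704015081, -0.2945135638306663, 0.08036691624397203], [0.9999999560467283, 0.0002779032850337988, -0.0001033261979247858, -5.6839576068723474e-05], [0.00018058968588340358, -0.29451352658903207, 0.9556472937456866, -0.16145438203419119], [0.0, 0.0, 0.0, 1.0]]}
```

View pics/scene0.png

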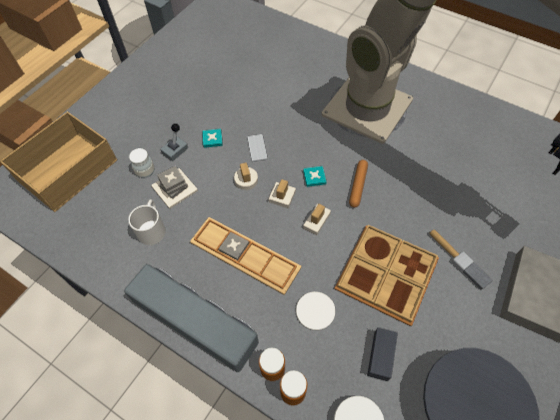

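View pics/side0.png

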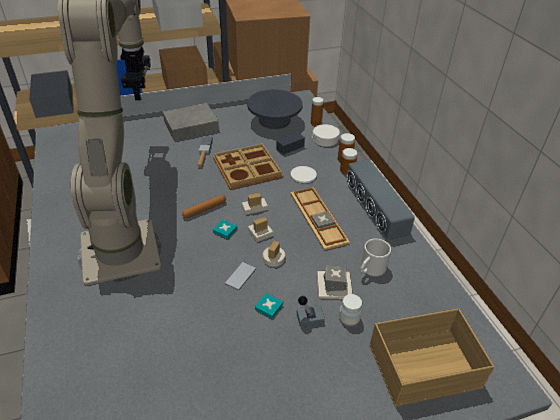

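The scene view shows the board centred near (245,253), with its one tile at (233,244), so cell 1 is filled and 0, 2 and 3 are empty. The stack is at (173,184). The stamps are round (245,177), square (281,194) and oblong (317,218); there is no cross stamp. The bays are round (377,247), cross (413,262), square (363,279) and oblong (400,295), and the switch is at (174,148). The side view agrees.

```bash
cat >> h.py <<'E'
def ray(c,u,v,st=None):
    K=c["K"]; x=(u-K[0][2])/K[0][0]; y=(v-K[1][2])/K[1][1]
    if "mount" in c:
        r=np.hypot(x,y); d=np.array([0,0,1.]) if r<1e-9 else np.array([np.sin(r)*x/r,np.sin(r)*y/r,np.cos(r)])
        M=np.array(c["mount"]); Q=R.from_quat(st["eef_rot"])
        return np.array(st["ee_pos"])+Q.apply(M[:3,3]), Q.apply(M[:3,:3]@d)
    return np.array(c["xyz"]), R.from_quat(c["attitude"]).apply([x,y,1.])
def cast(c,u,v,z,st=None):
    o,d=ray(c,u,v,st); return o+d*(z-o[2])/d[2]
def project(c,p,st=None):
    if "mount" in c:
        M=np.array(c["mount"]); Q=R.from_quat(st["eef_rot"])
        q=M[:3,:3].T@(Q.inv().apply(np.array(p)-st["ee_pos"])-M[:3,3]); r=np.hypot(q[0],q[1]); t=np.arctan2(r,q[2])
        xy=q[:2]/max(r,1e-9)*t
    else:
        q=R.from_quat(c["attitude"]).inv().apply(np.array(p)-c["xyz"]); xy=q[:2]/q[2]
    K=c["K"]; return np.array([K[0][0]*xy[0]+K[0][2],K[1][1]*xy[1]+K[1][2]])
def tri(rays):
    A=0;b=0
    for o,d in rays:
        d=d/np.linalg.norm(d); P=np.eye(3)-np.outer(d,d); A=A+P; b=b+P@o
    return np.linalg.solve(A,b)
def snap(name,f=None):
    st=read_state(); c=cams.camera(name)
    if f: cv2.imwrite("pics/"+f,c["img"])
    return c,st
def to_tool(dw,st):
    """world vector -> tool axes in row units (200 mm)"""
    return R.from_quat(st["eef_rot"]).inv().apply(dw)/0.2
def heading(st):
    """world angle of tool y (closing line), mod pi"""
    y=R.from_quat(st["eef_rot"]).apply([0,1,0]); return np.arctan2(y[1],y[0])
E
python3 - <<'E'
from h import *
c,_=snap("scene"); d,_=snap("side")
S=dict(board=(245,253,.02),tile1=(233,244,.028),stack=(173,179,.06),round=(245,177,.02),square=(281,194,.02),oblong=(317,218,.02),brnd=(377,247,.016),bcross=(413,262,.016),bsq=(363,279,.016),bobl=(400,295,.016),knob=(175,128,.08),swb=(174,150,.025),med=(316,310,.01),mug=(147,224,.05),jar=(140,155,.075),teal=(315,176,.016))
for k,(u,v,z) in S.items(): print(k,cast(c,u,v,z).round(3))
print("knob tri",tri([ray(c,175,128),ray(d,303,300)]).round(3),"stack tri",tri([ray(c,174,174),ray(d,336,273)]).round(3))
E
```

```text
board [ 0.672 -0.031  0.02 ]
tile1 [ 0.67  -0.071  0.028]
stack [ 0.602 -0.325  0.06 ]
round [ 0.465 -0.173  0.02 ]
square [ 0.46 -0.05  0.02]
oblong [0.474 0.08  0.02 ]
brnd [0.464 0.263 0.016]
bcross [0.454 0.365 0.016]
bsq [0.568 0.273 0.016]
bobl [0.557 0.374 0.016]
knob [ 0.461 -0.426  0.08 ]
swb [ 0.5   -0.413  0.025]
med [0.705 0.21  0.01 ]
mug [ 0.752 -0.297  0.05 ]
jar [ 0.593 -0.452  0.075]
teal [0.349 0.001 0.016]
knob tri [ 0.463 -0.424  0.083] stack tri [ 0.592 -0.337  0.06 ]
```

```bash
python3 -m crank '0 0 -0.15 -0.09 1; 0 0 -0.15 -0.087 1; 0 0 -0.2 0 1; -0.11 -0.2 0 0 1; -0.11 -0.2 0 0 1; -0.11 -0.2 0 0 1; -0.11 -0.2 0 0 1; -0.11 -0.2 0 0 1; -0.11 -0.2 0 0 1; -0.11 -0.2 0 0 1'; python3 -m crank '-0.11 -0.2 0 0 1; -0.11 -0.2 0 0 1; -0.11 -0.2 0 0 1; -0.11 -0.2 0 0 1; -0.11 -0.2 0 0 1; -0.11 -0.2 0 0 1; -0.11 -0.2 0 0 1; -0.11 -0.2 0 0 1; -0.1 -0.2 0 0 1; 0 0 0 0 1'
python3 -m crank '0 0 0 0 1; 0 0 0 0 1'
python3 - <<'E'
from h import *
c,s=snap("wrist","w1.png"); print(s["ee_pos"],heading(s),s["joint_positions"].round(2))
E
```

```text
time: 1.25
ee_pos: [0.3248, 0.3205, 0.3226]
eef_rot: [-0.002, 1.0, 0.0, 0.0]
ft_force: [0.5, 0.4, -0.3]
width: 0.0868
grip_force: 0.0
time: 2.25
ee_pos: [0.5226, -0.043, 0.3225]
eef_rot: [0.002, 1.0, -0.001, 0.0]
ft_force: [-0.5, 0.1, -0.2]
width: 0.0871
grip_force: 0.0
time: 2.45
ee_pos: [0.5215, -0.0357, 0.3224]
eef_rot: [-0.003, 1.0, 0.0, -0.0]
ft_force: [0.7, 0.1, 0.4]
width: 0.0868
grip_force: 0.0
[ 0.52147981 -0.03569594  0.32237466] 1.5764248621974661 [-0.61  0.06  0.62  1.59 -0.03  1.5   1.59]
```

View pics/w1.png

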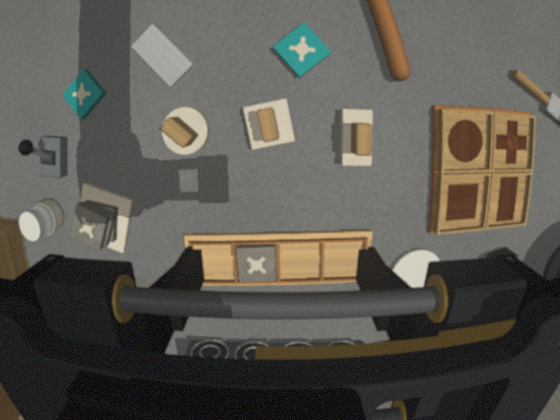

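The wrist view shows everything clearly. Round stamp is at (184,130), square at (269,124), oblong at (357,138), stack at (98,225), board from (185,235) to (370,285), and rack from (433,105) to (535,232). Next I measure by mask.

```bash
cat >> h.py <<'E'
def regions(mask,c,st,z,amin=60,roi=None,close=0):
    """contours of a mask cast on plane z -> metric minAreaRect (centre, sides long/short, angle of long side)"""
    m=mask.astype(np.uint8)*255
    if close: m=cv2.morphologyEx(m,cv2.MORPH_CLOSE,np.ones((close,close)))
    if roi: 
        k=np.zeros_like(m); k[roi[1]:roi[3],roi[0]:roi[2]]=1; m=m*k
    out=[]
    for q in cv2.findContours(m,cv2.RETR_EXTERNAL,cv2.CHAIN_APPROX_NONE)[0]:
        if cv2.contourArea(q)<amin: continue
        P=np.array([cast(c,u,v,z,st)[:2] for u,v in q[:,0].astype(float)])
        (cx,cy),(w,h),a=cv2.minAreaRect((P*1000).astype(np.float32))
        a=np.deg2rad(a)
        if w<h: w,h,a=h,w,a+np.pi/2
        a=(a+np.pi/2)%np.pi-np.pi/2
        out.append((q[:,0].mean(0).round(0),np.round([cx,cy,w,h],1),round(a,3)))
    return out
E
python3 - <<'E'
from h import *
c,s=snap("wrist"); I=c["img"]; H=cv2.cvtColor(I,cv2.COLOR_BGR2HSV)
np.save("w1.npy",I)
for v,(a,b) in {130:(155,212),124:(240,300),138:(335,378)}.items():
    print(v,[tuple(int(t) for t in H[v,u]) for u in range(a,b,3)])
for u,(a,b) in {98:(180,250),}.items(): print([tuple(int(t) for t in H[v,u]) for v in range(a,b,3)])
print([tuple(int(t) for t in H[262,u]) for u in range(180,375,5)])
print([tuple(int(t) for t in H[125,u]) for u in range(428,540,4)])
E
```

```text
130 [(17, 15, 123), (10, 6, 121), (17, 45, 114), (17, 107, 159), (17, 107, 169), (18, 112, 169), (18, 108, 174), (17, 106, 169), (18, 106, 161), (19, 112, 157), (18, 113, 122), (19, 91, 95), (19, 87, 94), (19, 47, 168), (21, 40, 205), (19, 40, 210), (20, 41, 211), (20, 38, 199), (19, 25, 113)]
124 [(50, 7, 115), (53, 13, 81), (23, 33, 153), (21, 43, 196), (23, 33, 132), (20, 39, 136), (21, 45, 130), (17, 107, 162), (18, 106, 169), (18, 106, 176), (18, 108, 165), (18, 108, 156), (21, 59, 150), (17, 39, 207), (21, 39, 211), (20, 37, 211), (22, 40, 209), (17, 29, 165), (38, 9, 120), (30, 13, 120)]
138 [(30, 9, 86), (60, 9, 84), (18, 31, 99), (21, 39, 131), (20, 38, 134), (17, 49, 120), (16, 86, 83), (17, 100, 120), (18, 107, 171), (17, 108, 173), (18, 106, 175), (19, 107, 165), (19, 79, 152), (30, 6, 119), (20, 6, 120)]
[(30, 13, 77), (15, 13, 81), (23, 23, 88), (19, 39, 125), (20, 38, 133), (20, 41, 136), (20, 39, 137), (18, 38, 121), (21, 27, 66), (33, 40, 64), (23, 35, 65), (20, 23, 66), (33, 38, 81), (18, 29, 87), (21, 31, 82), (30, 29, 125), (24, 27, 132), (24, 36, 134), (21, 30, 1
[... 414 characters left out ...]
, (18, 106, 188), (17, 103, 189), (17, 102, 187), (17, 108, 186), (18, 108, 185), (18, 108, 187), (15, 123, 124), (18, 107, 184), (18, 107, 184), (17, 104, 186), (17, 108, 189), (18, 108, 184), (18, 105, 189), (18, 109, 188), (15, 44, 46), (18, 31, 41), (8, 43, 48)]
[(39, 17, 108), (19, 64, 76), (15, 125, 102), (17, 105, 85), (18, 111, 172), (18, 109, 176), (18, 109, 159), (13, 140, 91), (12, 132, 95), (12, 143, 91), (12, 153, 85), (10, 137, 91), (16, 125, 114), (18, 112, 175), (18, 108, 177), (17, 102, 90), (18, 117, 151), (18, 111, 174), (18, 111, 174), (18, 110, 172), (11, 139, 92), (13, 139, 90), (13, 132, 89), (18, 115, 159), (18, 109, 159), (17, 111, 143), (16, 103, 84), (23, 19, 121)]
```

```bash
python3 - <<'E'
from h import *
c,s=snap("wrist"); I=c["img"]; H=cv2.cvtColor(I,cv2.COLOR_BGR2HSV).astype(int); h,S,V=H[...,0],H[...,1],H[...,2]
wood=(S>85)&(V>140)&(h>10)&(h<25)
print("handle tops"); [print(r) for r in regions(wood,c,s,.06,40,(150,95,385,170))]
foot=(((S>22)&(h>12)&(h<28)&(V>105))|((S>70)&(h<25)))
print("feet"); [print(r) for r in regions(foot,c,s,.02,200,(150,95,385,170))]
ink=(h<16)&(S>118)&(V<112)
print("inlays"); [print(r) for r in regions(ink,c,s,.016,150,(430,100,540,235))]
print("rack"); [print(r) for r in regions((S>70)&(h<25),c,s,.026,2000,(420,95,545,240),5)]
bd=((S>70)&(h<25)&(V>90))
print("board"); [print(r) for r in regions(bd,c,s,.02,500,(180,225,380,250),3)]
tw=(S>20)&(h>10)&(h<35)&(V<150)&(V>100)
print("tile1"); [print(r) for r in regions(tw|((S<45)&(V>150)),c,s,.028,300,(225,244,290,284),3)]
for n,(u0,v0,u1,v1),z,e in (("scene",(0,0,0,0),0,0),): pass
E
```

```text
handle tops
(array([363., 139.]), array([470.3,  75.9,  40.3,  19.3]), np.float64(0.038))
(array([176., 132.]), array([ 460.8, -175.2,   41.3,   19.7]), np.float64(0.832))
(array([268., 124.]), array([453.7, -51.7,  41. ,  20. ]), np.float64(0.2))
feet
(array([356., 137.]), array([471. ,  75.6,  84.7,  46.8]), np.float64(0.034))
(array([185., 130.]), array([ 460.7, -174.3,   74.4,   71.7]), np.float64(-1.213))
(array([269., 123.]), array([454. , -51.8,  65.3,  65.2]), np.float64(0.208))
inlays
(array([461., 201.]), array([565.8, 268.7,  59.3,  58.9]), np.float64(0.076))
(array([507., 199.]), array([558.9, 370.3,  79.5,  41. ]), np.float64(0.075))
(array([511., 142.]), array([456.8, 363.4,  64.2,  63.6]), np.float64(0.854))
(array([465., 141.]), array([464.2, 261.2,  66.1,  65. ]), np.float64(0.764))
(array([434., 162.]), array([505.6, 207.9, 178.6,   8.7]), np.float64(0.072))
rack
(array([479., 168.]), array([509.5, 307. , 219.5, 207.8]), np.float64(-1.498))
board
(array([278., 240.]), array([630. , -38.5, 298. ,  32.7]), np.float64(-1.564))
tile1
(array([256., 266.]), array([666.2, -72. , 103.3,  66.8]), np.float64(-1.542))
```

```bash
cat > plan.py <<'E'
# plan.py x y z [a]: totals in row units to TCP (mm) with tool x line along world angle a (mod pi)
import sys; from h import *
s=read_state(); t=np.array([float(v) for v in sys.argv[1:4]])/1000
ax=R.from_quat(s["eef_rot"]).apply([1,0,0]); cur=np.arctan2(ax[1],ax[0]); yaw=0
if len(sys.argv)>4: yaw=(float(sys.argv[4])-cur+np.pi/2)%np.pi-np.pi/2
b=cur+yaw; d=t-s["ee_pos"]
print("t %.1f pos"%s["time"],(s["ee_pos"]*1000).round(1),"cur %.3f"%cur,"yaw rows %.3f"%(-yaw/(np.pi/2)),"dx %.3f dy %.3f dz %.3f"%((d[0]*np.cos(b)+d[1]*np.sin(b))/.2,(d[0]*np.sin(b)-d[1]*np.cos(b))/.2,-d[2]/.2),"j7 %.2f"%s["joint_positions"][6],"w %.4f"%s["width"])
E
python3 plan.py 470.3 75.9 27 0.038
python3 -m crank '0.05 0.14 0.2 -0.021 1; 0.05 0.14 0.2 0 1; 0.05 0.14 0.2 0 1; 0.05 0.12 0.2 0 1; 0.04 0 0.2 0 1; 0 0 0 0 1; 0 0 0 0 1; 0 0 0 0 1'
python3 plan.py 470.3 75.9 27 0.038
python3 - <<'E'
from h import *
snap("wrist","w2.png")
E
```

```text
t 2.6 pos [521.5 -35.6 322.6] cur -3.135 yaw rows -0.020 dx 0.235 dy 0.567 dz 1.478 j7 1.59 w 0.0868
time: 3.4
ee_pos: [0.4724, 0.0697, 0.1249]
eef_rot: [-0.018, 1.0, 0.001, 0.002]
ft_force: [1.0, -0.0, -0.0]
width: 0.0871
grip_force: 0.0
t 3.4 pos [472.4  69.7 124.9] cur -3.105 yaw rows -0.001 dx 0.010 dy 0.031 dz 0.490 j7 1.41 w 0.0871
```

View pics/w2.png

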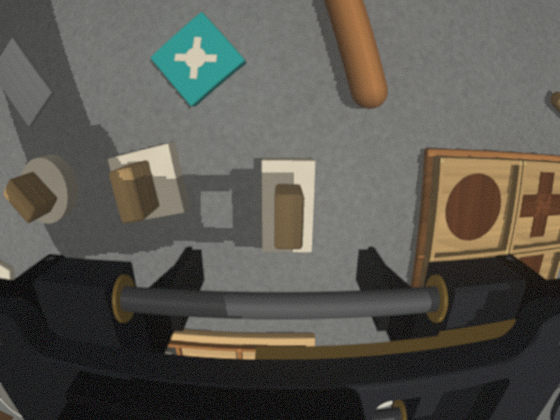

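The handle is at (289,216), between the fingers at 195 and 365. I descend and grip.

```bash
python3 -m crank '0.01 0.031 0.15 0 1; 0 0 0.15 0 1; 0 0 0.15 0 1; 0 0 0.04 0 1; 0 0 0 0 1; 0 0 0 0 -1; 0 0 0 0 -1; 0 0 0 0 -1; 0 0 0 0 -1; 0 0 0 0 -1' 30
python3 plan.py 470.3 75.9 27 0.038
python3 -m crank '0 0 0 0 -1; 0 0 -0.15 0 -1; 0 0 -0.2 0 -1; 0 0 -0.2 0 -1; 0 0 0 0 -1; 0 0 0 0 -1'
python3 plan.py 558.9 370.3 150 0.075
```

```text
time: 4.45
ee_pos: [0.4686, 0.076, 0.0249]
eef_rot: [-0.019, 1.0, 0.0, 0.0]
ft_force: [-0.1, -0.4, 0.1]
width: 0.0549
grip_force: 0.0
t 4.5 pos [468.6  76.   24.9] cur -3.104 yaw rows -0.000 dx -0.009 dy -0.001 dz -0.011 j7 1.48 w 0.0549
time: 5.05
ee_pos: [0.4688, 0.0761, 0.1352]
eef_rot: [-0.019, 1.0, 0.001, 0.001]
ft_force: [-0.9, -0.4, -0.4]
width: 0.0071
grip_force: 0.0
t 5.0 pos [468.8  76.1 135.2] cur -3.104 yaw rows -0.024 dx -0.559 dy 1.433 dz -0.074 j7 1.39 w 0.0071
```

The fingers close slowly, at about 65 mm/s, so I lifted before they had gripped. I reopen and remeasure.

```bash
python3 -m crank '0 0 0 0 1; 0 0 0 0 1; 0 0 0 0 1; 0 0 0 0 1; 0 0 0 0 1; 0 0 0 0 1; 0 0 0 0 1; 0 0 0 0 1; 0 0 0 0 1; 0 0 0 0 1' | tail -2
cat > stamps.py <<'E'
from h import *
c,s=snap("wrist"); H=cv2.cvtColor(c["img"],cv2.COLOR_BGR2HSV).astype(int); h,S,V=H[...,0],H[...,1],H[...,2]
foot=(((S>22)&(h>12)&(h<28)&(V>60))|((S>70)&(h<25)))
for r in regions((S>75)&(h<25)&(V>125),c,s,.06,100,(60,60,420,260)): print("wood",r)
E
python3 stamps.py; python3 plan.py 470.3 75.9 27 0.038
```

```text
width: 0.0788
grip_force: 0.0
wood (array([359.,  82.]), array([360.7, 130.1,  38.1,  20.2]), np.float64(0.303))
t 6.1 pos [468.4  75.8 134.6] cur -3.104 yaw rows -0.000 dx -0.010 dy -0.000 dz 0.538 j7 1.39 w 0.0822
```

```bash
python3 - <<'E'
from h import *
c,s=snap("wrist"); H=cv2.cvtColor(c["img"],cv2.COLOR_BGR2HSV).astype(int); h,S,V=H[...,0],H[...,1],H[...,2]
print([tuple(H[225,u].tolist()) for u in range(255,320,4)]); print([tuple(H[v,280].tolist()) for v in range(160,262,6)])
w=(S>60)&(h>8)&(h<28)
for t in (60,75,90): print(t,regions(w&(V>t),c,s,.06,100,(230,150,330,262)))
E
```

```text
[(19, 20, 102), (20, 41, 144), (24, 35, 144), (17, 81, 116), (17, 98, 117), (19, 103, 121), (16, 101, 121), (17, 106, 116), (17, 90, 110), (20, 102, 107), (20, 43, 197), (23, 38, 214), (19, 41, 212), (30, 6, 126), (23, 8, 125), (15, 4, 125), (23, 16, 128)]
[(25, 23, 122), (22, 41, 213), (23, 39, 149), (24, 39, 138), (16, 40, 142), (16, 93, 90), (18, 103, 104), (17, 102, 120), (19, 104, 118), (17, 105, 117), (17, 110, 118), (19, 103, 116), (18, 103, 121), (20, 104, 120), (19, 100, 117), (20, 45, 136), (40, 6, 123)]
60 [(array([280., 218.]), array([465.8,  75.5,  50.1,  21.2]), np.float64(0.027))]
75 [(array([280., 218.]), array([465.8,  75.5,  50.1,  21.2]), np.float64(0.027))]
90 [(array([281., 214.]), array([465.8,  75.5,  50.1,  21.2]), np.float64(0.027))]
```

```bash
python3 -m crank '0 0 0.15 0 1; 0 0 0.15 0 1; 0 0 0.15 0 1; 0 0 0.085 0 1; 0 0 0 0 -1; 0 0 0 0 -1; 0 0 0 0 -1; 0 0 0 0 -1; 0 0 0 0 -1; 0 0 0 0 -1' 40 | tail -2
python3 -m crank '0 0 0 0 -1; 0 0 0 0 -1; 0 0 0 0 -1; 0 0 0 0 -1; 0 0 0 0 -1; 0 0 0 0 -1; 0 0 0 0 -1;0 0 0 0 -1' | tail -2
python3 plan.py 470.3 75.9 27 0.038
```

```text
width: 0.047
grip_force: 0.0
width: 0.0217
grip_force: 40.0
t 8.0 pos [468.4  76.   27.5] cur -3.104 yaw rows -0.000 dx -0.010 dy -0.001 dz 0.003 j7 1.48 w 0.0217
```

```bash
cat > bays.py <<'E'
from h import *
c,s=snap("wrist","bays.png"); H=cv2.cvtColor(c["img"],cv2.COLOR_BGR2HSV).astype(int); h,S,V=H[...,0],H[...,1],H[...,2]
for r in regions((h<16)&(S>115)&(V<115),c,s,.016,400,(0,0,560,255)): print(r)
for n,x in dict(sq=(.5658,.2687),ob=(.5589,.3703),rd=(.4642,.2612)).items(): print(n,project(c,(*x,.016),s).round())
E
python3 -m crank '0 0 -0.1 0 -1; 0 0 -0.2 0 -1; 0 0 -0.2 0 -1; 0 0 -0.2 -0.024 -1; 0 0 -0.2 0 -1; -0.05 0.2 -0.1 0 -1; -0.05 0.2 0 0 -1; -0.05 0.2 0 0 -1; -0.05 0.2 0 0 -1; -0.05 0.2 0 0 -1' | tail -2
python3 -m crank '0 0.2 0 0 -1; 0 0 0 0 -1; 0 0 0 0 -1; 0 0 0 0 -1' | tail -2
python3 plan.py 558.9 370.3 60 0.075
python3 bays.py
```

```text
width: 0.0217
grip_force: 40.0
width: 0.0215
grip_force: 40.0
t 9.3 pos [500.6 317.5 227.3] cur -3.068 yaw rows -0.001 dx -0.311 dy 0.241 dz 0.836 j7 1.08 w 0.0215
(array([226., 231.]), array([566.1, 255.6,  59.8,  32.9]), np.float64(0.086))
(array([328., 228.]), array([552.4, 381. ,  68.4,  20.4]), np.float64(0.068))
(array([233., 153.]), array([464.5, 262. ,  67. ,  66.5]), np.float64(0.844))
(array([322., 150.]), array([456.9, 364. ,  66.6,  66.3]), np.float64(0.861))
sq [237. 233.]
ob [319. 233.]
rd [234. 150.]
```

View pics/bays.png

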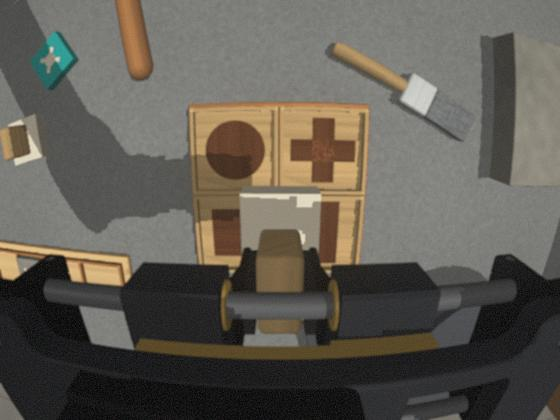

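Only the bay outlines at (233,153) and (322,150) are clear of the held stamp. They confirm the rack pitch of 102 mm and a yaw of 0.074.

```bash
python3 plan.py 558.8 371 80 0.074
python3 -m crank '-0.11 0.08 0.15 0 -1; -0.1 0.08 0.15 0 -1; -0.1 0.08 0.2 0 -1; 0 0 0.2 0 -1; 0 0 0 0 -1; 0 0 0 0 -1; 0 0 0 0 -1' | tail -2
python3 plan.py 558.8 371 45 0.074
```

```text
t 9.4 pos [500.7 317.4 227.5] cur -3.069 yaw rows -0.001 dx -0.310 dy 0.246 dz 0.738 j7 1.08 w 0.0216
width: 0.0213
grip_force: 40.0
t 10.1 pos [560.  371.5  90.9] cur -3.068 yaw rows -0.000 dx 0.006 dy -0.002 dz 0.229 j7 1.12 w 0.0213
```

```bash
python3 -m crank '0.006 -0.002 0.1 0 -1; 0 0 0.1 0 -1; 0 0 0.029 0 -1; 0 0 0 0 -1; 0 0 0 0 -1; 0 0 0 0 -1'
python3 plan.py 558.8 371 45 0.074
```

```text
time: 10.7
ee_pos: [0.5582, 0.3715, 0.0435]
eef_rot: [-0.037, 0.999, 0.001, 0.001]
ft_force: [-2.0, -1.1, 4.8]
width: 0.0217
grip_force: 40.0
t 10.7 pos [558.2 371.5  43.5] cur -3.067 yaw rows 0.001 dx -0.003 dy -0.002 dz -0.007 j7 1.13 w 0.0217
```

```bash
python3 -m crank '0 0 0 0 0.2; 0 0 0 0 0.2; 0 0 0 0 0.2; 0 0 0 0 0.2; 0 0 0 0 0.2; 0 0 0 0 0.2; 0 0 -0.1 0 0.2; 0 0 -0.2 0 0.5; 0 0 -0.2 0 1; 0 0 -0.2 0 1' | tail -2
python3 -m crank '0.2 -0.1 -0.2 0 1; 0.2 -0.15 0 0 1; 0 0 0 0 1; 0 0 0 0 1;0 0 0 0 1' | tail -2
cat > stamps2.py <<'E'
# measure handle top (z) and inlays: stamps2.py z x y -> wood regions near world x y
import sys; from h import *
z,x,y=[float(v)/1000 for v in sys.argv[1:4]]
c,s=snap("wrist","st.png"); H=cv2.cvtColor(c["img"],cv2.COLOR_BGR2HSV).astype(int); h,S,V=H[...,0],H[...,1],H[...,2]
u,v=project(c,(x,y,z),s).astype(int); r=int(sys.argv[4]) if len(sys.argv)>4 else 60; roi=(max(u-r,0),max(v-r,0),u+r,v+r)
for q in regions((((S>22)&(S<65)&(h>12)&(h<32)&(V>100))),c,s,z-.04,200,roi,3): print("foot",q)
for q in regions((S>75)&(h>14)&(h<25)&(V>140),c,s,z,60,roi): print("wood",q)
E
python3 plan.py 558.8 371 45 0.074;python3 bays.py; python3 stamps2.py 76 558 371
```

```text
width: 0.0687
grip_force: 0.0
width: 0.0869
grip_force: 0.0
t 12.2 pos [488.3 319.7 215.4] cur -3.066 yaw rows 0.001 dx -0.371 dy 0.230 dz 0.852 j7 1.06 w 0.0869
(array([233., 238.]), array([557. , 268.8,  60.4,  41.9]), np.float64(-1.491))
(array([231., 164.]), array([464.3, 261.8,  67.4,  67.3]), np.float64(-0.407))
(array([321., 161.]), array([457.3, 363.7,  67.7,  67.3]), np.float64(0.851))
sq [233. 245.]
ob [317. 246.]
rd [230. 161.]
foot (array([314., 264.]), array([559.9, 362.3, 113.6,  91.6]), np.float64(-1.507))
wood (array([324., 268.]), array([559.6, 370.9,  41.3,  20.6]), np.float64(0.063))
wood (array([311., 245.]), array([536.5, 356. , 100.5,  86.5]), np.float64(-1.498))
```

View pics/st.png

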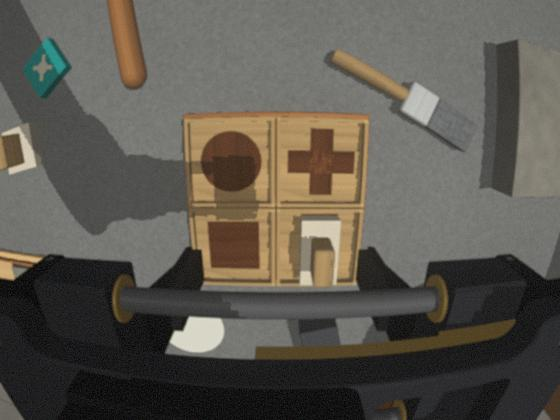

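The oblong sits at (320,250), square in its bay. Next is the square stamp.

```bash
python3 plan.py 510 -52 200 0.2
python3 -m crank '0 0 0 -0.08 1; 0 -0.22 0 0 1; 0 -0.22 0 0 1; 0 -0.22 0 0 1; 0 -0.22 0 0 1; 0 -0.22 0 0 1; 0 -0.22 0 0 1; 0 -0.22 0 0 1; 0 -0.22 0 0 1; 0 0 0 0 1'|tail -1;python3 -m crank '0 0 0 0 1; 0 0 0 0 1; 0 0 0 0 1'|tail -1;python3 plan.py 510 -52 200 0.2; python3 stamps2.py 60 453.7 -51.7 70;python3 stamps2.py 60 461 -175 70
```

```text
t 12.3 pos [488.4 319.7 215. ] cur -3.066 yaw rows -0.079 dx 0.264 dy -1.843 dz 0.075 j7 1.06 w 0.0872
grip_force: 0.0
grip_force: 0.0
t 13.6 pos [558.1 -24.5 214.9] cur -2.939 yaw rows 0.002 dx 0.263 dy -0.087 dz 0.074 j7 1.84 w 0.0870
foot (array([275.,  90.]), array([453.9, -52. ,  64.1,  63.9]), np.float64(0.203))
wood (array([274.,  87.]), array([454. , -51.8,  41.3,  19.1]), np.float64(0.201))
foot (array([168.,  82.]), array([ 461.7, -173. ,   73.8,   72. ]), np.float64(1.221))
wood (array([153.,  77.]), array([ 461.1, -175.3,   41. ,   19.6]), np.float64(0.846))
```

```bash
python3 plan.py 454 -51.8 27.5 0.201
python3 -m crank '0.13 -0.02 0.1 0 1; 0.13 -0.02 0.1 0 1; 0.13 -0.02 0.1 0 1; 0.13 -0.02 0.1 0 1; 0 0 0.1 0 1; 0 0 0 0 1; 0 0 0 0 1; 0 0 0 0 1'|tail -1;python3 plan.py 454 -51.8 27.5 0.201
```

```text
t 13.7 pos [558.  -24.8 215. ] cur -2.939 yaw rows 0.001 dx 0.536 dy -0.028 dz 0.937 j7 1.84 w 0.0872
grip_force: 0.0
t 14.5 pos [460.2 -62.1 116.1] cur -2.940 yaw rows 0.000 dx 0.020 dy 0.057 dz 0.443 j7 1.85 w 0.0871
```

```bash
python3 -m crank '0.02 0.057 0.1 0 1; 0 0 0.15 0 1; 0 0 0.15 0 1; 0 0 0.043 0 1; 0 0 0 0 1; 0 0 0 0 -1; 0 0 0 0 -1; 0 0 0 0 -1; 0 0 0 0 -1; 0 0 0 0 -1' 40 | tail -2
python3 -m crank '0 0 0 0 -1; 0 0 0 0 -1; 0 0 0 0 -1; 0 0 0 0 -1; 0 0 0 0 -1; 0 0 0 0 -1; 0 0 0 0 -1;0 0 0 0 -1' | tail -2
python3 plan.py 454 -51.8 27.5 0.201
python3 -m crank '0 0 -0.1 0 -1; 0 0 -0.2 0 -1; 0 0 -0.2 0 -1; 0 0 -0.1 0 -1; 0 0 0 0 -1; 0 0 0 0 -1' | tail -2
python3 plan.py 566 269 90 0.074
```

```text
width: 0.0551
grip_force: 0.0
width: 0.0219
grip_force: 4.0
t 16.3 pos [452.9 -52.   26.4] cur -2.941 yaw rows -0.000 dx -0.006 dy 0.000 dz -0.005 j7 1.92 w 0.0219
width: 0.0218
grip_force: 40.0
t 16.9 pos [452.5 -51.9 145.7] cur -2.941 yaw rows 0.081 dx -0.684 dy 1.558 dz 0.279 j7 1.79 w 0.0218
```

```bash
python3 -m crank '0 0 0 0.081 -1; -0.09 0.2 0 0 -1; -0.09 0.2 0 0 -1; -0.09 0.2 0 0 -1; -0.09 0.2 0 0 -1; -0.09 0.2 0 0 -1; -0.09 0.2 0 0 -1; -0.09 0.2 0 0 -1; -0.05 0.15 0 0 -1; 0 0 0.1 0 -1' | tail -2
python3 -m crank '0 0 0.1 0 -1; 0 0 0 0 -1; 0 0 0 0 -1; 0 0 0 0 -1' | tail -2
python3 plan.py 564.7 269 44 0.074
```

```text
width: 0.0218
grip_force: 40.0
width: 0.0216
grip_force: 40.0
t 18.3 pos [566.2 266.8 106.9] cur -3.069 yaw rows -0.001 dx 0.007 dy 0.011 dz 0.315 j7 1.26 w 0.0216
```

```bash
python3 -m crank '0.007 0.011 0.1 0 -1; 0 0 0.1 0 -1; 0 0 0.1 0 -1; 0 0 0.015 0 -1; 0 0 0 0 -1; 0 0 0 0 -1; 0 0 0 0 -1'
python3 plan.py 564.7 269 42.4 0.074
```

```text
time: 19.0
ee_pos: [0.5648, 0.2694, 0.0446]
eef_rot: [-0.037, 0.999, 0.0, 0.001]
ft_force: [0.4, -0.5, -3.0]
width: 0.0218
grip_force: 40.0
t 19.0 pos [564.8 269.4  44.6] cur -3.068 yaw rows -0.000 dx 0.001 dy -0.002 dz 0.011 j7 1.28 w 0.0218
```

Not yet touching; 2 mm lower, then release and look.

```bash
python3 -m crank '0 0 0.011 0 -1; 0 0 0 0 -1; 0 0 0 0 -1'|grep force
python3 -m crank '0 0 0 0 0.2; 0 0 0 0 0.2; 0 0 0 0 0.2; 0 0 0 0 0.2; 0 0 0 0 0.2; 0 0 0 0 0.2; 0 0 -0.1 0 0.2; 0 0 -0.2 0 0.5; 0 0 -0.2 0 1; 0 0 -0.2 0 1' | tail -2
python3 -m crank '0.2 0.1 -0.2 0 1; 0.2 0.1 0 0 1; 0 0 0 0 1; 0 0 0 0 1;0 0 0 0 1' | tail -2
python3 plan.py 500 -150 200 0.84;python3 bays.py|head -3; python3 stamps2.py 76 566 269 50;python3 stamps2.py 76 559 371 50
```

```text
ft_force: [-1.2, -1.6, 6.7]
grip_force: 40.0
width: 0.0686
grip_force: 0.0
width: 0.0868
grip_force: 0.0
t 20.8 pos [489.1 299.7 214.5] cur -3.069 yaw rows -0.489 dx 1.638 dy -1.541 dz 0.072 j7 1.09 w 0.0868
(array([246., 163.]), array([464.2, 261.9,  67.4,  67.3]), np.float64(0.353))
(array([338., 162.]), array([457. , 363.6,  67.9,  67.5]), np.float64(-0.707))
sq [250. 246.]
foot (array([249., 249.]), array([563. , 268.8,  67.9,  62.7]), np.float64(0.071))
wood (array([275., 247.]), array([542.5, 292.6,  66.5,  33.2]), np.float64(0.079))
wood (array([248., 261.]), array([548.4, 274. ,  88.6,  75.4]), np.float64(-1.497))
foot (array([328., 255.]), array([563.1, 362.2, 103.4,  55.1]), np.float64(-0.242))
wood (array([344., 270.]), array([559. , 372.9,  41.9,  24.1]), np.float64(0.145))
wood (array([376., 233.]), array([517.6, 399.5,  31.7,   3.4]), np.float64(0.072))
wood (array([360., 245.]), array([534.9, 387.2,  65.1,  14.1]), np.float64(0.105))
wood (array([302., 259.]), array([544.3, 329.4,  75.1,  24.6]), np.float64(0.071))
```

```bash

python3 -m crank '0 0 0 0.085 1; 0 0 0 0.085 1; 0 0 0 0.085 1; 0 0 0 0.085 1; 0 0 0 0.085 1; 0 0 0 0.085 1; 0 0 0 0 1; 0 0 0 0 1'|tail -1;python3 plan.py 470 -150 200 -0.727
```

```text
grip_force: 0.0
t 21.8 pos [488.8 300.  214.4] cur 2.417 yaw rows 0.002 dx -1.425 dy -1.744 dz 0.072 j7 0.31 w 0.0873
```

```bash

python3 -m crank '-0.154 -0.17 0 0 1; -0.154 -0.17 0 0 1; -0.154 -0.17 0 0 1; -0.154 -0.17 0 0 1; -0.154 -0.17 0 0 1; -0.154 -0.17 0 0 1; -0.154 -0.17 0 0 1; -0.154 -0.17 0 0 1; -0.154 -0.17 0 0 1; -0.154 -0.17 0 0 1'|tail -1;python3 -m crank '-0.154 -0.17 0 0 1; 0 0 0 0 1; 0 0 0 0 1; 0 0 0 0 1; 0 0 0 0 1'|tail -1;python3 stamps2.py 60 461 -175.3; python3 plan.py 461 -175.3 27.5 -0.727
```

```text
grip_force: 0.0
grip_force: 0.0
foot (array([278., 149.]), array([ 461.3, -176.1,   71.5,   70. ]), np.float64(0.846))
wood (array([279., 154.]), array([ 461.2, -175.7,   42. ,   19.8]), np.float64(0.845))
t 23.3 pos [ 493.  -203.   214.5] cur 2.417 yaw rows 0.001 dx 0.212 dy -0.003 dz 0.935 j7 1.28 w 0.0872
```

View pics/st.png

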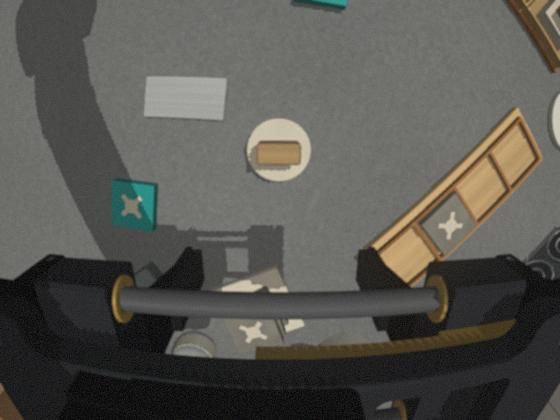

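The round stamp's handle is at (279,154), lying along the closing line. I grip it lengthwise.

```bash
python3 -m crank '0.1 0 0.1 0 1; 0.11 0 0.15 0 1; 0 0 0.2 0 1; 0 0 0.1 0 1; 0 0 0 0 1; 0 0 0 0 1;0 0 0 0 1'|tail -1; python3 plan.py 461.3 -175.9 27.5 -0.726
```

```text
grip_force: 0.0
t 24.0 pos [ 462.4 -176.4  106. ] cur 2.414 yaw rows -0.001 dx 0.006 dy -0.002 dz 0.392 j7 1.27 w 0.0868
```

```bash
python3 -m crank '0.006 -0.002 0.15 0 1; 0 0 0.15 0 1; 0 0 0.09 0 1; 0 0 0 0 1; 0 0 0 0 -1; 0 0 0 0 -1; 0 0 0 0 -1; 0 0 0 0 -1; 0 0 0 0 -1; 0 0 0 0 -1' 40 | tail -2
python3 -m crank '0 0 0 0 -1; 0 0 0 0 -1; 0 0 0 0 -1; 0 0 0 0 -1; 0 0 0 0 -1; 0 0 0 0 -1' | tail -2
python3 plan.py 461.3 -175.9 27.5 -0.726
python3 -m crank '0 0 -0.1 0 -1; 0 0 -0.2 0 -1; 0 0 -0.2 0 -1; 0 0 -0.2 0 -1; 0 0 0 0.085 -1; 0 0 0 0.085 -1; 0 0 0 0.085 -1; 0 0 0 0.085 -1; 0 0 0 0.085 -1; 0 0 0 0.065 -1' | tail -2
python3 -m crank '0 0 0 0 -1; 0 0 0 0 -1'|tail -1
python3 plan.py 464.4 262 110 -1.497
```

```text
width: 0.0468
grip_force: 0.0
width: 0.0439
grip_force: 40.0
t 25.6 pos [ 460.2 -175.8   26.7] cur 2.414 yaw rows -0.001 dx -0.005 dy 0.003 dz -0.004 j7 1.39 w 0.0439
width: 0.0437
grip_force: 40.0
grip_force: 40.0
t 26.8 pos [ 459.8 -175.8  166.2] cur 1.647 yaw rows 0.002 dx 2.181 dy 0.184 dz 0.281 j7 0.44 w 0.0436
```

```bash
python3 -m crank '0.2 0.018 0 0 -1; 0.22 0.018 0 0 -1; 0.22 0.018 0 0 -1; 0.22 0.018 0 0 -1; 0.22 0.018 0 0 -1; 0.22 0.018 0 0 -1; 0.22 0.018 0 0 -1; 0.22 0.018 0 0 -1; 0.22 0.018 0 0 -1; 0.22 0.018 0 0 -1' | tail -2
python3 -m crank '0 0 0.15 0 -1; 0 0 0.15 0 -1; 0 0 0 0 -1; 0 0 0 0 -1'|tail -1
python3 plan.py 464.3 262.9 43 -1.497
```

```text
width: 0.0438
grip_force: 40.0
grip_force: 40.0
t 28.2 pos [464.1 261.2 106.9] cur 1.645 yaw rows 0.000 dx 0.008 dy 0.001 dz 0.320 j7 -0.40 w 0.0436
```

```bash
python3 -m crank '0.008 0.001 0.1 0 -1; 0 0 0.1 0 -1; 0 0 0.1 0 -1; 0 0 0.025 0 -1; 0 0 0 0 -1; 0 0 0 0 -1; 0 0 0 0 -1'|grep -v width
python3 plan.py 464.3 262.9 42.7 -1.497
```

```text
time: 28.9
ee_pos: [0.4649, 0.2637, 0.0428]
eef_rot: [0.681, 0.733, 0.001, 0.0]
ft_force: [0.3, -0.1, -2.1]
grip_force: 40.0
t 28.9 pos [464.9 263.7  42.8] cur 1.644 yaw rows -0.000 dx -0.004 dy -0.003 dz 0.001 j7 -0.35 w 0.0436
```

```bash
python3 -m crank '0 0 0.01 0 -1; 0 0 0 0 -1; 0 0 0 0 0.4; 0 0 0 0 0.4; 0 0 0 0 0.4; 0 0 0 0 0.4; 0 0 0 0 0.4; 0 0 -0.1 0 0.4; 0 0 -0.2 0 1; 0 0 -0.2 0 1'|tail -2
python3 -m crank '0 0 -0.2 0 1; 0 0 -0.2 0 1; -0.216 0.028 0 0 1; -0.216 0.028 0 0 1; 0 0 0 0 1; 0 0 0 0 1'|tail -1
python3 stamps2.py 76 464.4 262 70
python3 -m crank '-0.216 0.028 0 0 1; -0.216 0.028 0 0 1; -0.216 0.028 0 0 1; -0.216 0.028 0 0 1; -0.216 0.028 0 0 1; -0.216 0.028 0 0 1; -0.216 0.028 0 0 1; -0.216 0.028 0 0 1; -0.216 0.028 0 0 1; -0.216 0.028 0 0 1'|tail -1
python3 -m crank '-0.216 0.028 0 0 1; -0.216 0.028 0 0 1; -0.216 0.028 0 0 1; 0 0 0 0 1; 0 0 0 0 1'|tail -1
python3 plan.py 597 -375 214; python3 - <<'E'
from h import *
snap("wrist","w5.png")
E
```

```text
width: 0.0699
grip_force: 0.0
grip_force: 0.0
foot (array([270., 109.]), array([465.8, 262.5,  69.3,  68.3]), np.float64(-1.508))
wood (array([325., 107.]), array([519.2, 265.4,  84.7,  18.2]), np.float64(-1.484))
wood (array([325.,  53.]), array([515.3, 321.9,  24.1,  16.9]), np.float64(-1.502))
wood (array([268.,  82.]), array([464.9, 274.3, 113.5,  87. ]), np.float64(-1.496))
grip_force: 0.0
grip_force: 0.0
t 32.0 pos [ 595.7 -376.8  218. ] cur 1.644 yaw rows 0.000 dx 0.009 dy 0.007 dz 0.020 j7 0.86 w 0.0874
```

View pics/w5.png

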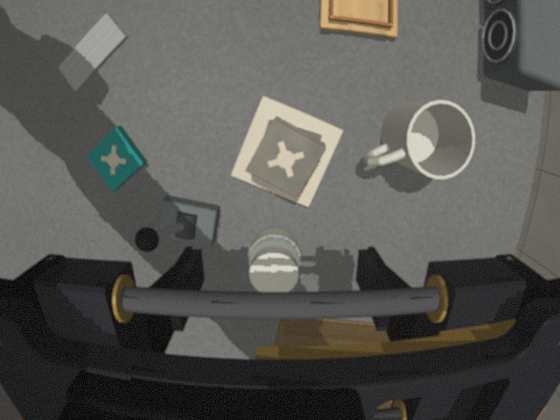

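The round stamp is in its bay, measured at (466,262). The stack is at (287,150), clear of the mug and jar. I take an enlarged crop for the top tile's outline.

```bash
python3 - <<'E'
from h import *
c,s=snap("wrist"); I=c["img"]; g=cv2.cvtColor(I,cv2.COLOR_BGR2GRAY)
k=I[85:215,220:355]; k=np.clip(k.astype(float)*1.6-20,0,255).astype(np.uint8)
cv2.imwrite("pics/crop.png",cv2.resize(k,None,fx=4,fy=4,interpolation=cv2.INTER_CUBIC))
H=cv2.cvtColor(I,cv2.COLOR_BGR2HSV).astype(int); V=H[...,2]
print(V[160,225:345:3]); print(V[95:215:3,285])
em=(V>165); print(regions(em,c,s,.06,60,(262,140,308,182)))
E
```

```text
[129 118 120 119 199 211 211 216 204 139 133 130 136 134 136 144 161 205
 208 209 213 211 212 195 175 149 132 131 127 128 128 133 216 216 217 138
 120 123 120 123]
[119 118 120 121 198 212 213 213 215 179 117 132 136 136 135 135 137 137
 156 202 211 207 213 207 212 199 170 148 132 127 130 132 129 131 140  90
 117 125 121 125]
[(array([284., 160.]), array([ 598.8, -339.7,   28.8,   28.6]), np.float64(1.154))]
```

View pics/crop.png

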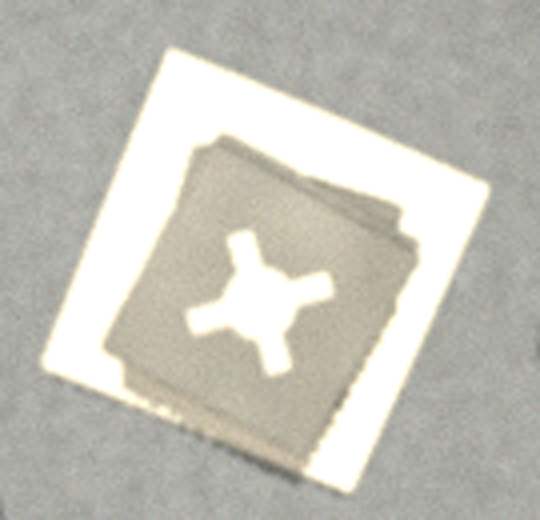

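The top tile's corners in the crop are near (195,147), (415,247), (320,447) and (105,350), with the relief at (260,303). I use these to check centre and angle.

```bash
cat > tile.py <<'E'
# tile.py x y z : relief (light star) on a tile top near there, several thresholds
import sys; from h import *
x,y,z=[float(v)/1000 for v in sys.argv[1:4]]
c,s=snap("wrist","tile.png"); V=c["img"].max(2).astype(int)
u,v=project(c,(x,y,z),s).astype(int); r=int(sys.argv[4]) if len(sys.argv)>4 else 24
for t in (155,170,185):
    m=(V>t)
    for q in regions(m,c,s,z,60,(u-r,v-r,u+r,v+r)): print(t,q)
E
python3 tile.py 598.8 -339.7 60; python3 - <<'E'
from h import *
c,s=snap("wrist")
P=np.array([cast(c,220+u/4,85+v/4,.06,s)[:2] for u,v in ((195,147),(415,247),(320,447),(105,350))])*1000
print(P.round(1),P.mean(0)); e=np.diff(np.vstack([P,P[:1]]),axis=0); print(np.hypot(*e.T),np.arctan2(e[:,1],e[:,0]))
E
python3 plan.py 598.8 -339.7 54 -0.417;python3 plan.py 598.8 -339.7 54 1.154
```

```text
155 (array([284., 161.]), array([ 599.1, -339.3,   29.5,   29.3]), np.float64(-0.417))
170 (array([284., 161.]), array([ 599.2, -339.6,   28.4,   27.9]), np.float64(1.141))
185 (array([284., 161.]), array([ 598.9, -339.4,   27.5,   27.5]), np.float64(-0.44))
[[ 581.2 -301.7]
 [ 637.3 -321.9]
 [ 618.3 -374.9]
 [ 562.3 -353.9]] [ 599.77810072 -338.08192342]
[59.54092412 56.24907288 59.82800789 55.50400411] [-0.34565657 -1.91415489  2.7834812   1.2223799 ]
t 32.2 pos [ 596.6 -374.6  219.5] cur 1.647 yaw rows -0.686 dx 0.061 dy 0.164 dz 0.828 j7 0.86 w 0.0867
t 32.2 pos [ 596.6 -374.6  219.5] cur 1.647 yaw rows 0.314 dx 0.164 dy -0.061 dz 0.828 j7 0.86 w 0.0867
```

```bash
python3 -m crank '0 0 0 0.09 1; 0 0 0 0.09 1; 0 0 0 0.09 1; 0 0 0.1 0.02 1; 0 0 0.1 0 1; 0 0 0.1 0 1; 0 0 0.1 0 1; 0 0 0 0 1; 0 0 0 0 1'|tail -1
python3 plan.py 599.2 -339.2 54 1.19
```

```text
grip_force: 0.0
t 33.1 pos [ 596.  -375.8  140.3] cur 1.190 yaw rows 0.000 dx 0.176 dy -0.053 dz 0.431 j7 0.47 w 0.0870
```

```bash
python3 -m crank '0.09 -0.027 0.1 0 1; 0.086 -0.026 0.1 0 1; 0 0 0.1 0 1; 0 0 0 0 1; 0 0 0 0 1; 0 0 0 0 1'|tail -1
python3 plan.py 599.2 -339.2 54 1.19
python3 -c "
from h import *
snap('wrist','w6.png')"
```

```text
grip_force: 0.0
t 33.8 pos [ 599.2 -341.4   81.6] cur 1.188 yaw rows -0.001 dx 0.010 dy -0.004 dz 0.138 j7 0.45 w 0.0871
```

View pics/w6.png

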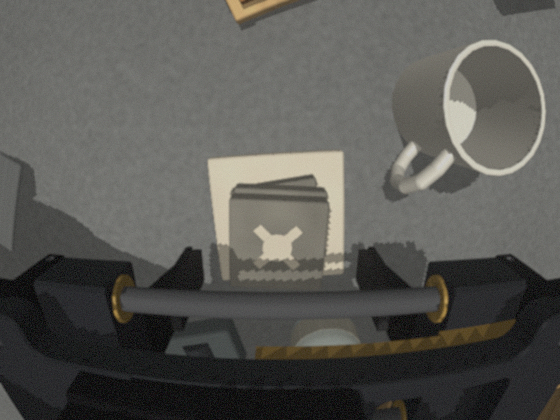

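The tile spans 229–328 between the fingers and is well aligned. I descend and grip.

```bash
python3 -m crank '0.01 -0.004 0.1 0 1; 0 0 0.038 0 1; 0 0 0 0 1; 0 0 0 0 0; 0 0 0 0 0; 0 0 0 0 0; 0 0 0 0 0; 0 0 0 0 0; 0 0 0 0 0;0 0 0 0 0' 25
python3 plan.py 599.2 -339.2 54 1.19
```

```text
time: 34.8
ee_pos: [0.5989, -0.3382, 0.0523]
eef_rot: [0.829, 0.56, 0.0, 0.0]
ft_force: [-0.2, -0.2, 3.3]
width: 0.0598
grip_force: 24.8
t 34.8 pos [ 598.9 -338.2   52.3] cur 1.189 yaw rows -0.001 dx -0.004 dy 0.003 dz -0.008 j7 0.46 w 0.0598
```

```bash
python3 - <<'E'
from h import *
I=np.load("w1.npy"); c,_=snap("wrist"); s=dict(ee_pos=np.array([.52147981,-.03569594,.32237466]),eef_rot=R.from_matrix(np.array([[-1,0,0],[0,1,0],[0,0,-1]])).as_quat())
Rz=R.from_euler('z',1.57642-np.pi/2); s["eef_rot"]=(Rz*R.from_quat(s["eef_rot"])).as_quat()
H=cv2.cvtColor(I,cv2.COLOR_BGR2HSV).astype(int); h,S,V=H[...,0],H[...,1],H[...,2]
w=(S>70)&(h<25)&(V>90)
for v in range(238,262,4):
    us=np.where(w[v,175:385])[0]+175; print(v,us.min(),us.max(),cast(c,us.min()-.5,v,.02,s)[:2].round(4),cast(c,us.max()+.5,v,.02,s)[:2].round(4))
print("V down col 300",[(v,int(V[v,300]),int(S[v,300])) for v in range(230,290,2)])
print("V row 255",[(u,int(V[255,u])) for u in range(184,376,2)])
for u in (200,300,350): print(u,[cast(c,u,v,.02,s)[:2].round(4) for v in (233,240,245,283)])
cv2.imwrite("pics/bd.png",cv2.resize(I[225:300,170:385],None,fx=3.5,fy=3.5,interpolation=cv2.INTER_CUBIC))
E
```

```text
238 184 371 [ 0.6279 -0.1863] [0.626  0.1107]
242 184 371 [ 0.6347 -0.187 ] [0.6328 0.1114]
246 185 370 [ 0.6416 -0.1861] [0.6397 0.1105]
250 201 359 [ 0.6479 -0.1599] [0.6464 0.0929]
254 201 358 [ 0.6549 -0.1605] [0.6534 0.0919]
258 202 357 [ 0.6619 -0.1595] [0.6604 0.0909]
V down col 300 [(230, 113, 16), (232, 115, 86), (234, 194, 105), (236, 211, 105), (238, 192, 105), (240, 110, 139), (242, 166, 134), (244, 200, 110), (246, 193, 104), (248, 191, 107), (250, 202, 107), (252, 207, 107), (254, 209, 100), (256, 203, 111), (258, 198, 103), (260, 191, 105), (262, 187, 102), (264, 190, 105), (266, 192, 108), (268, 196, 105), (270, 200, 110), (272, 194, 103), (274, 186, 108), (276, 191, 104), (278, 139, 112), (280, 117, 139), (282, 178, 120), (284, 152, 77), (286, 115, 9), (288, 121, 8)]
V row 255 [(184, 37), (186, 43), (188, 40), (190, 36), (192, 35), (194, 35), (196, 33), (198, 30), (200, 44), (202, 167), (204, 205), (206, 207), (208, 204), (210, 208), (212, 207), (214, 206), (216, 204), (218, 205), (220, 205), (222, 205), (224, 205), (226, 202), (228, 205), (230, 191), (232, 150), (23
[... 475 characters left out ...]
, (314, 195), (316, 196), (318, 169), (320, 128), (322, 156), (324, 193), (326, 199), (328, 201), (330, 203), (332, 201), (334, 195), (336, 197), (338, 198), (340, 201), (342, 194), (344, 199), (346, 197), (348, 197), (350, 197), (352, 196), (354, 201), (356, 197), (358, 113), (360, 50), (362, 43), (364, 43), (366, 46), (368, 46), (370, 48), (372, 39), (374, 34)]
200 [array([ 0.6189, -0.1583]), array([ 0.6307, -0.1593]), array([ 0.6392, -0.16  ]), array([ 0.7085, -0.1664])]
300 [array([ 0.6173, -0.0032]), array([ 0.6288, -0.0029]), array([ 0.6372, -0.0026]), array([ 7.05e-01, -6.00e-04])]
350 [array([0.6173, 0.0748]), array([0.6291, 0.0758]), array([0.6376, 0.0765]), array([0.7064, 0.0829])]
```

View pics/bd.png

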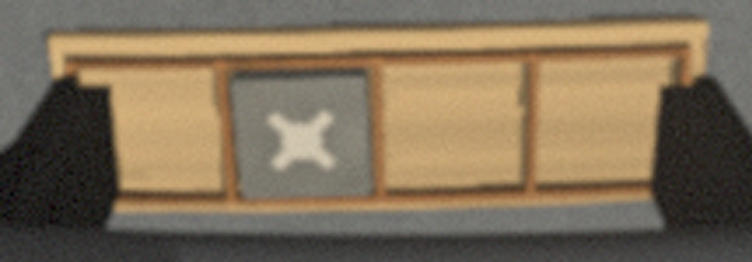

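```bash
python3 - <<'E'
from h import *
c,_=snap("wrist"); s=dict(ee_pos=np.array([.52147981,-.03569594,.32237466]))
s["eef_rot"]=(R.from_euler('z',1.57642-np.pi/2)*R.from_matrix(np.array([[-1,0,0],[0,1,0],[0,0,-1.]]))).as_quat()
f=lambda x,y,z:(cast(c,170+x/3.5-.5,225+y/3.5-.5,z,s)[:2]*1000).round(1)
print("near corners",f(50,35,.012),f(707,22,.012),"far edge",f(380,212,.012),f(140,212,.012),f(640,206,.012))
for n,p in dict(d01=((219,66),(232,200)),d12=((376,65),(382,197)),d23=((531,62),(532,188)),near=((65,63),(690,48)),far=((120,193),(650,188))).items(): print(n,[f(*q,.02) for q in p])
print("tile1",f(302,141,.028))
E
```

```text
near corners [ 625.  -187.9] [616.8 111.9] far edge [713.6 -36.3] [ 716.5 -152.4] [711.8  89.1]
d01 [array([ 635.4, -108.2]), array([ 703.6, -105.6])]
d12 [array([634.1, -38.4]), array([700.8, -35.4])]
d23 [array([632.5,  30.3]), array([696.3,  34.3])]
near [array([ 635.4, -179.4]), array([626.3, 102.7])]
far [array([ 701.8, -159.3]), array([697.5,  90.9])]
tile1 [668.  -71.3]
```

Board centre is (667.5, -36.8) with yaw 0.03. The dividers, plate edges and tile 1 all agree within 1–2 mm. I carry the tile to cell 0.

```bash
python3 -m crank '0 0 -0.05 0 0; 0 0 -0.15 0 0; 0 0 -0.2 0 0; 0 0 -0.1 -0.09 0; 0 0 0 -0.09 0; 0 0 0 -0.082 0; 0.19 0.078 0 0 0; 0.194 0.078 0 0 0; 0.194 0.078 0 0 0; 0.194 0.078 0 0 0'|tail -2
python3 -m crank '0.194 0.078 0.1 0 0; 0 0 0.15 0 0; 0 0 0 0 0; 0 0 0 0 0; 0 0 0 0 0'|tail -2; python3 plan.py 670.7 -141.8 40 1.601
python3 -c "
from h import *
snap('wrist','w7.png')"
```

```text
width: 0.0601
grip_force: 24.8
width: 0.0599
grip_force: 24.8
t 36.4 pos [ 671.2 -144.9  104. ] cur 1.598 yaw rows -0.002 dx 0.015 dy -0.002 dz 0.320 j7 0.50 w 0.0599
```

View pics/w7.png

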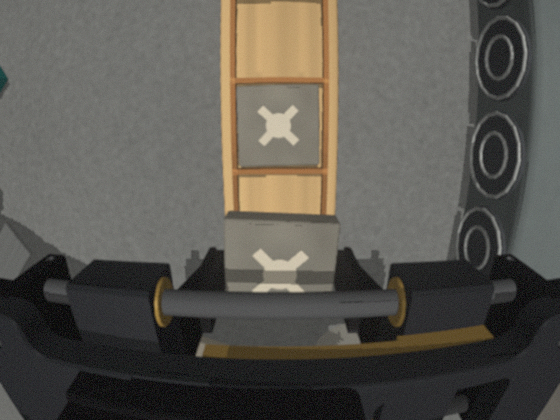

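Cell 0 lies under the held tile. The divider between cells 0 and 1 is at v≈172, the one between 1 and 2 at v≈80, the side walls are at u≈233 and 327, and the held tile's front edge is at v≈213. I check these against the model.

```bash
cat > brd.py <<'E'
from h import *
C=np.array([667.5,-36.8]); th=.03; ex=np.array([np.cos(th),np.sin(th)]); ey=np.array([-np.sin(th),np.cos(th)])
def board(c,s,u,v,z):  # pixel -> board coordinates, mm
    d=cast(c,u,v,z,s)[:2]*1000-C; return np.round([d@ex,d@ey],1)
E
python3 - <<'E'
from brd import *
c,s=snap("wrist")
for n,p in dict(d01=(279,172,.02),d12=(279,80,.02),wl=(233,150,.02),wr=(327,150,.02),tile1=(278,125,.028)).items(): print(n,board(c,s,*p))
z=s["ee_pos"][2]+.0077; print("held edge",board(c,s,225,213,z),board(c,s,338,219,z),"TCP",board(c,s,0,0,0) is None, (np.array(s["ee_pos"][:2])*1000-C)@ex,(np.array(s["ee_pos"][:2])*1000-C)@ey)
E
```

```text
d01 [  1.1 -71.1]
d12 [ 1.3 -1.1]
wl [-33.7 -53.7]
wr [ 37.7 -53.9]
tile1 [  0.5 -34.9]
held edge [-25.9 -75. ] [ 30.8 -78.4] TCP False 0.5595238070050347 -107.92287245916681
```

```bash
python3 -m crank '0.007 0 0.15 -0.002 0; 0 0 0.15 0 0; 0 0 0.06 0 0; 0 0 0 0 0; 0 0 0.03 0 0; 0 0 0 0 0; 0 0 0 0 0'; python3 plan.py 670.7 -141.8 22 1.601
```

```text
time: 37.2
ee_pos: [0.6715, -0.1415, 0.0251]
eef_rot: [0.696, 0.718, 0.0, 0.001]
ft_force: [0.1, 0.9, -0.3]
width: 0.0596
grip_force: 24.8
t 37.2 pos [ 671.5 -141.5   25.1] cur 1.603 yaw rows 0.001 dx -0.001 dy -0.004 dz 0.015 j7 0.54 w 0.0596
```

```bash
python3 -m crank '0 0 0.013 0 0; 0 0 0 0 0; 0 0 0 0 0'|grep -v eef; python3 -m crank '0 0 0 0 0.7; 0 0 0 0 0.7; 0 0 0 0 0.7; 0 0 0 0 0.7; 0 0 -0.1 0 1; 0 0 -0.2 0 1; 0 0 -0.2 0 1; -0.2 -0.05 -0.1 0 1; -0.2 -0.05 0 0 1; -0.2 -0.05 0 0 1'|tail -2
python3 -m crank '-0.2 -0.07 0 0.095 1; -0.15 -0.07 0 0.095 1; 0 0 0 0.095 1; 0 0 0 0 1; 0 0 0 0 1; 0 0 0 0 1'|tail -1
python3 plan.py 597 -375 160 1.25;  python3 - <<'E'
from h import *
c,s=snap("wrist","w8.png"); V=c["img"].max(2).astype(int)
for n,p in dict(t0=(.671,-.142,.028),stk=(.599,-.337,.044),).items(): print(n,project(c,p,s).round())
E
```

```text
time: 37.5
ee_pos: [0.671, -0.1412, 0.0215]
ft_force: [0.1, -0.1, -1.5]
width: 0.0599
grip_force: 24.8
width: 0.0872
grip_force: 0.0
grip_force: 0.0
t 39.1 pos [ 615.6 -329.5  141.2] cur 1.161 yaw rows -0.057 dx -0.245 dy -0.017 dz -0.094 j7 0.37 w 0.0872
t0 [250. -12.]
stk [264. 229.]
```

View pics/w8.png

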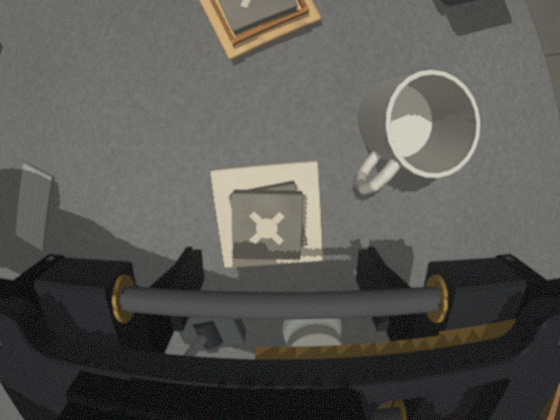

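Tile 0 sits inside its cell at (255,10). The next spare's relief is at (266,229), nearly square with the tool. I measure it numerically.

```bash
cat > tile2.py <<'E'
# tile2.py x y z_top r: star centre/angle, and tile outline by gray mask
import sys; from h import *
x,y,z=[float(v)/1000 for v in sys.argv[1:4]]; r=int(sys.argv[4])
c,s=snap("wrist"); I=c["img"]; H=cv2.cvtColor(I,cv2.COLOR_BGR2HSV).astype(int); V=H[...,2]; S=H[...,1]
u,v=project(c,(x,y,z),s).astype(int)
med=np.median(V[v-20:v+20,u-20:u+20]); print("px",u,v,"gray",med)
for t in (1.2,1.35,1.5):
    for q in regions(V>med*t,c,s,z,60,(u-r,v-r,u+r,v+r)): print(t,q)
print("row",V[v-18,u-60:u+60:3]); print("col",V[v-60:v+34:3,u-20])
E
python3 tile2.py 599 -337 44 26
```

```text
px 264 228 gray 134.0
1.2 (array([266., 228.]), array([ 600.9, -337.2,   28.4,   27.9]), np.float64(-0.41))
1.35 (array([266., 228.]), array([ 600.8, -337.2,   27.7,   27.2]), np.float64(-0.447))
1.5 (array([266., 228.]), array([ 600.8, -337.1,   26. ,   25.3]), np.float64(-0.45))
row [123 119 114 121 187 207 210 204 208 181 130 130 133 130 126 125 126 133
 135 131 131 126 132 132 131 130 127 127 125 122 120 125 123 128 183 207
 207 206 201 124]
col [196 210 209 210 210 208 207 150  89 127 128 134 131 130 129 134 129 125
 128 130 132 125 128 126 117  87  84  90  87  85 102 133]
```

```bash
python3 plan.py 600.8 -337.2 38 1.155
python3 -m crank '-0.065 -0.062 0.1 0.004 1; 0 0 0.1 0 1; 0 0 0.1 0 1; 0 0 0 0 1; 0 0 0 0 1; 0 0 0 0 1'|tail -1
python3 plan.py 600.8 -337.2 38 1.155
```

```text
t 39.2 pos [ 615.4 -329.8  141.4] cur 1.159 yaw rows 0.003 dx -0.063 dy -0.052 dz 0.517 j7 0.37 w 0.0870
grip_force: 0.0
t 39.8 pos [ 598.9 -337.9   82.7] cur 1.150 yaw rows -0.003 dx 0.007 dy 0.007 dz 0.224 j7 0.41 w 0.0873
```

```bash
python3 -m crank '0.007 0.007 0.1 0 1; 0 0 0.1 0 1; 0 0 0.02 0 1; 0 0 0 0 1; 0 0 0 0 0; 0 0 0 0 0; 0 0 0 0 0; 0 0 0 0 0; 0 0 0 0 0; 0 0 0 0 0' 25|tail -2;python3 -m crank '0 0 0 0 0; 0 0 0 0 0'|tail -2; python3 plan.py 666.4 -2 130 1.601
```

```text
width: 0.0595
grip_force: 25.0
width: 0.0596
grip_force: 25.0
t 41.0 pos [ 600.3 -337.    37.7] cur 1.149 yaw rows -0.287 dx 1.664 dy 0.381 dz -0.461 j7 0.43 w 0.0596
```

```bash
python3 -m crank '0 0 -0.05 0 0; 0 0 -0.15 0 0; 0 0 -0.2 0 0; 0 0 -0.1 -0.095 0; 0 0 0 -0.095 0; 0 0 0 -0.095 0; 0.19 0.048 0 0 0; 0.208 0.048 0 0 0; 0.208 0.048 0 0 0; 0.208 0.048 0 0 0'|tail -2
python3 -m crank '0.208 0.048 0 0 0; 0.208 0.048 0 0 0; 0.208 0.048 0 0 0; 0.208 0.048 0 0 0; 0 0 0.15 0 0; 0 0 0 0 0; 0 0 0 0 0; 0 0 0 0 0'|tail -2; python3 plan.py 666.8 -1.3 40 1.601
python3 - <<'E'
from brd import *
c,s=snap("wrist"); I=c["img"]; V=I.max(2).astype(int); S=cv2.cvtColor(I,cv2.COLOR_BGR2HSV)[...,1].astype(int)
z=s["ee_pos"][2]+.0063
print([ (v,int(V[v,265]),int(S[v,265])) for v in range(150,240,3)])
for p in ((0,53),(0,86),):
  w=C/1000+(p[0]*ex+p[1]*ey)/1000; print(p,project(c,(*w,.02),s).round())
print([ (u,int(S[150,u]),int(V[150,u])) for u in range(205,350,3)])
print("held front edge px expected", project(c,(s["ee_pos"][0],s["ee_pos"][1]+.03,z),s))
E
```

```text
width: 0.0596
grip_force: 25.0
width: 0.0596
grip_force: 25.0
t 42.8 pos [668.5  -7.9 108.9] cur 1.594 yaw rows -0.004 dx 0.033 dy -0.007 dz 0.344 j7 0.29 w 0.0596
[(150, 197, 109), (153, 197, 109), (156, 199, 105), (159, 201, 108), (162, 173, 108), (165, 156, 144), (168, 157, 138), (171, 128, 104), (174, 199, 106), (177, 199, 108), (180, 197, 109), (183, 200, 103), (186, 196, 109), (189, 200, 106), (192, 198, 111), (195, 198, 108), (198, 197, 109), (201, 201, 107), (204, 196, 107), (207, 201, 105), (210, 119, 77), (213, 82, 31), (216, 87, 35), (219, 126, 30), (222, 134, 34), (225, 133, 31), (228, 136, 34), (231, 131, 29), (234, 133, 33), (237, 133, 33)]
(0, 53) [276. 187.]
(0, 86) [276. 145.]
[(205, 13, 116), (208, 9, 118), (211, 13, 118), (214, 15, 118), (217, 11, 116), (220, 47, 130), (223, 101, 207), (226, 106, 202), (229, 113, 197), (232, 141, 157), (235, 132, 116), (238, 106, 206), (241, 107, 201), (244, 104, 196), (247, 103, 185), (250, 106, 187), (253, 106, 190), (256, 106, 199), (259, 107, 201), (262, 106, 198), (265, 109, 197), (268, 107, 196), (271, 107, 197), (274, 107, 191), (277, 109, 185), (280, 105, 187), (283, 106, 180), (286, 110, 186), (289, 108, 186), (292, 110, 186), (295, 107, 191), (298, 103, 196), (301, 110, 195), (304, 104, 192), (307, 105, 184), (310, 105, 183), (313, 105, 189), (316, 113, 187), (319, 115, 122), (322, 142, 154), (325, 117, 179), (328, 108, 192), (331, 107, 190), (334, 68, 131), (337, 15, 117), (340, 11, 116), (343, 9, 115), (346, 13, 116), (349, 9, 114)]
held front edge px expected [279.47436637 217.50912199]
```

```bash
python3 - <<'E'
from brd import *
c,s=snap("wrist")
print("d23",board(c,s,277,167.5,.02),"plate edges",board(c,s,221,150,.012),board(c,s,334,150,.012),"walls",board(c,s,233.5,150,.02),board(c,s,321,150,.02), "TCP",(s["ee_pos"][:2]*1000-C)@ex,(s["ee_pos"][:2]*1000-C)@ey)
E
```

```text
d23 [ 1.1 68.6] plate edges [-43.8  82.3] [46.8 81.7] walls [-32.5  82.9] [35.3 82.4] TCP 1.9824214210131719 29.0292638661824
```

```bash
python3 plan.py 667.3 -2.3 22 1.601; python3 -m crank '0.028 -0.004 0.15 -0.004 0; 0 0 0.15 0 0; 0 0 0.09 0 0; 0 0 0 0 0; 0 0 0.025 0 0; 0 0 0 0 0; 0 0 0 0 0'; python3 plan.py 667.3 -2.3 22.5 1.601
```

```text
t 42.9 pos [668.6  -7.4 108.8] cur 1.595 yaw rows -0.004 dx 0.026 dy -0.006 dz 0.434 j7 0.29 w 0.0594
time: 43.6
ee_pos: [0.668, -0.0004, 0.0256]
eef_rot: [0.696, 0.718, 0.001, 0.001]
ft_force: [-0.4, -0.4, -1.0]
width: 0.0598
grip_force: 25.0
t 43.6 pos [ 6.68e+02 -4.00e-01  2.56e+01] cur 1.603 yaw rows 0.001 dx -0.009 dy -0.004 dz 0.015 j7 0.33 w 0.0598
```

```bash
python3 -m crank '-0.007 -0.003 0.012 0 0; 0 0 0 0 0; 0 0 0 0 0'|grep -v eef; python3 -m crank '0 0 0 0 0.7; 0 0 0 0 0.7; 0 0 0 0 0.7; 0 0 0 0 0.7; 0 0 -0.1 0 1; 0 0 -0.2 0 1; 0 0 -0.2 0 1; -0.2 -0.05 -0.1 0 1; -0.2 -0.05 0 0 1; -0.2 -0.05 0 0 1'|tail -1
python3 -m crank '-0.2 -0.05 0 0.095 1; -0.2 -0.05 0 0.095 1; -0.2 0 0 0.095 1; -0.2 0.1 0 0 1; -0.2 0.1 0 0 1; -0.2 0 0 0 1; 0 0 0 0 1; 0 0 0 0 1; 0 0 0 0 1'|tail -1
python3 plan.py 605 -335 160 1.16; python3 tile2.py 599 -337 28 26
```

```text
time: 43.9
ee_pos: [0.6667, -0.0018, 0.0221]
ft_force: [0.4, 0.6, -0.4]
width: 0.0593
grip_force: 25.0
grip_force: 0.0
grip_force: 0.0
t 45.8 pos [ 595.8 -364.8  141.8] cur 1.157 yaw rows -0.002 dx 0.155 dy -0.017 dz -0.091 j7 0.43 w 0.0870
px 269 178 gray 135.0
1.2 (array([272., 177.]), array([ 601.7, -337.3,   28.7,   28.2]), np.float64(-0.203))
1.35 (array([272., 177.]), array([ 601.6, -337.5,   27.5,   27. ]), np.float64(-0.22))
1.5 (array([273., 177.]), array([ 601.6, -337.3,   25.1,   24.5]), np.float64(1.33))
row [117 117 130 202 209 207 209 206 172 133 136 133 133 132 127 131 131 132
 135 136 127 131 129 136 201 170 129 129 127 126 127 125 168 209 209 204
 209 211 206 123]
col [120 121 200 207 208 207 208 205 206 174 124 131 129 133 129 129 128 132
 133 131 131 129 132 134 133 134 134 130 130 128 129 124]
```

```bash
python3 - <<'E'
from h import *
c,s=snap("wrist"); V=c["img"].max(2).astype(np.uint8)
bat=(V>170).astype(np.uint8); n,l,st,_=cv2.connectedComponentsWithStats(bat)
k=l==l[178-0,215] if l[178,215] else l==0
u,v=project(c,(.6015,-.3373,.028),s).astype(int)
m=((V<165)&(V>60)).astype(np.uint8); m[V>165]=0
m2=m.copy(); cv2.circle(m2,(u+3,v),20,1,-1); n,l=cv2.connectedComponents(m2); m3=(l==l[v,u])
print(m3.sum(),regions(m3,c,s,.028,500))
E
python3 -m crank '0 0 0 -0.09 1; 0 0 0 -0.04 1; 0 0 0.1 0 1; 0 0 0.1 0 1; 0 0 0 0 1; 0 0 0 0 1; 0 0 0 0 1'|tail -1; python3 plan.py 601.5 -337.3 21.5 1.36;python3 tile2.py 601.5 -337.3 28 28|head -4
```

```text
4796 [(array([273., 176.]), array([ 602.2, -337.2,   62.1,   60.5]), np.float64(1.356))]
grip_force: 0.0
t 46.6 pos [ 595.7 -366.   103.3] cur 1.360 yaw rows 0.000 dx 0.147 dy -0.002 dz 0.409 j7 0.63 w 0.0869
px 277 184 gray 173.0
row [165 200 201 201 203 204 207 158 130 134 127 131 128 127 125 160 164 125
 132 125 127 129 129 130 131 179 140 128 128 124 124 116 122 121 173 207
 205 203 206 204]
```

```bash
python3 -m crank '0.075 0 0.1 0 1; 0.072 0 0.1 0 1; 0 0 0 0 1; 0 0 0 0 1;0 0 0 0 1'|tail -1;python3 plan.py 602 -337.3 22 1.356
```

```text
grip_force: 0.0
t 47.1 pos [ 601.3 -338.9   63.7] cur 1.359 yaw rows 0.002 dx 0.009 dy 0.002 dz 0.209 j7 0.61 w 0.0871
```

```bash
python3 -m crank '0.008 0.002 0.1 0 1; 0 0 0.1 0 1; 0 0 0.005 0 1; 0 0 0 0 1; 0 0 0 0 0; 0 0 0 0 0; 0 0 0 0 0; 0 0 0 0 0; 0 0 0 0 0; 0 0 0 0 0' 25|tail -2;python3 -m crank '0 0 0 0 0; 0 0 0 0 0'|tail -2; python3 plan.py 665 68 110 1.601
```

```text
width: 0.0598
grip_force: 25.0
width: 0.0592
grip_force: 25.0
t 48.4 pos [ 602.  -335.8   21.3] cur 1.360 yaw rows -0.154 dx 2.009 dy 0.376 dz -0.444 j7 0.62 w 0.0592
```

```bash
python3 -m crank '0 0 -0.05 0 0; 0 0 -0.15 0 0; 0 0 -0.2 0 0; 0 0 -0.05 -0.08 0; 0 0 0 -0.074 0; 0.19 0.038 0 0 0; 0.202 0.038 0 0 0; 0.202 0.038 0 0 0; 0.202 0.038 0 0 0; 0.202 0.038 0 0 0'|tail -2
python3 -m crank '0.202 0.038 0 0 0; 0.202 0.038 0 0 0; 0.202 0.038 0 0 0; 0.202 0.038 0 0 0; 0.202 0.038 0 0 0; 0 0 0 0 0; 0 0 0 0 0; 0 0 0 0 0'|tail -2; python3 plan.py 665.4 68.3 22 1.601
python3 - <<'E'
from brd import *
c,s=snap("wrist"); V=c["img"].max(2).astype(int); z=s["ee_pos"][2]+.0067
print("held front edge px expected", project(c,(s["ee_pos"][0],s["ee_pos"][1]+.03,z),s).round(1)); print([(v,int(V[v,265])) for v in range(195,232,2)])
E
```

```text
width: 0.0597
grip_force: 25.0
width: 0.0597
grip_force: 25.0
t 50.1 pos [665.3  66.4 111.3] cur 1.600 yaw rows -0.001 dx 0.010 dy 0.001 dz 0.446 j7 0.17 w 0.0597
held front edge px expected [279.8 217.8]
[(195, 198), (197, 195), (199, 195), (201, 198), (203, 200), (205, 196), (207, 195), (209, 196), (211, 197), (213, 126), (215, 83), (217, 84), (219, 82), (221, 113), (223, 131), (225, 135), (227, 134), (229, 133), (231, 135)]
```

```bash
python3 -m crank '0.005 0 0.15 0 0; 0 0 0.15 0 0; 0 0 0.1 0 0; 0 0 0 0 0; 0 0 0.03 0 0; 0 0 0 0 0; 0 0 0 0 0'; python3 plan.py 665.4 68.3 22 1.601
```

```text
time: 50.9
ee_pos: [0.6661, 0.0688, 0.0262]
eef_rot: [0.696, 0.718, 0.001, 0.0]
ft_force: [0.4, 0.3, -0.7]
width: 0.0592
grip_force: 25.0
t 50.9 pos [666.1  68.8  26.2] cur 1.601 yaw rows 0.000 dx -0.002 dy -0.003 dz 0.021 j7 0.21 w 0.0592
```

Then release, retreat high, and check the whole board and rack from an overview before touching the switch.

```bash
python3 -m crank '-0.002 -0.002 0.021 0 0; 0 0 0 0 0; 0 0 0 0 0'|grep -v eef; python3 -m crank '0 0 0 0 0.7; 0 0 0 0 0.7; 0 0 0 0 0.7; 0 0 0 0 0.7; 0 0 -0.1 0 1; 0 0 -0.2 0 1; 0 0 -0.2 0 1; 0 0 -0.2 0 1; 0 0 -0.2 0 1; 0 0 -0.2 0 0'|tail -1
python3 -m crank '-0.2 -0.1 0 0 0; -0.2 -0.15 0 0 0; -0.2 -0.15 0 0 -1; -0.2 -0.15 0 0 -1; -0.2 -0.15 0 0 -1; -0.2 -0.15 0 0 -1; -0.2 -0.15 0 0 -1; -0.2 -0.15 0 0 -1; 0 0 0 0 -1; 0 0 0 0 -1'|tail -2
python3 plan.py 400 -430 200; python3 - <<'E'
from h import *
a=cams.camera("scene")["img"]; b=cams.camera("side")["img"]
A=cv2.resize(a[110:330,90:470],(800,463)); B=cv2.resize(b[130:340,180:400],None,fx=1.5,fy=1.5)
cv2.imwrite("pics/sc9.png",A); cv2.imwrite("pics/sd9.png",b); np.save("sc9.npy",a)
E
```

```text
time: 51.2
ee_pos: [0.6655, 0.0685, 0.0213]
ft_force: [1.0, 0.2, 1.6]
width: 0.06
grip_force: 25.0
grip_force: 0.0
width: 0.0074
grip_force: 0.0
t 53.2 pos [ 444.4 -259.2  240.9] cur 1.599 yaw rows 0.000 dx -0.847 dy -0.246 dz 0.205 j7 0.56 w 0.0074
```

View pics/sc9.png

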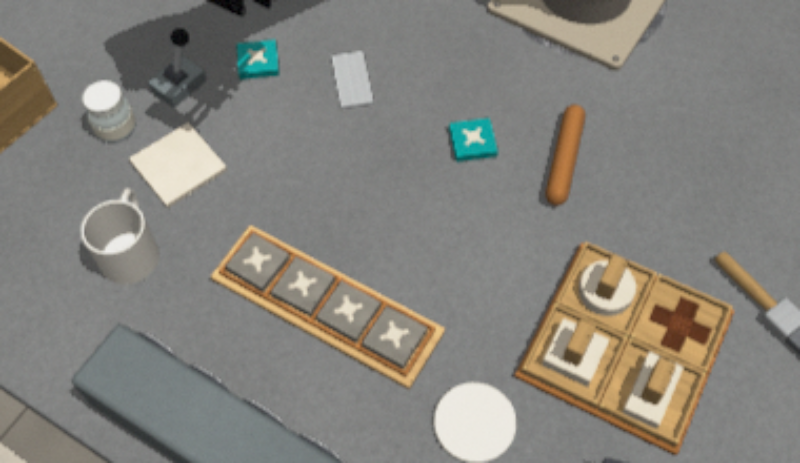

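The board is full, with reliefs at (258,259), (302,284), (347,308) and (396,334). The three stamps stand in the matching bays, the cross bay is empty as it should be, and the look-alikes are untouched. I locate the lever and base more exactly and move in behind the knob.

```bash
python3 -m crank '-0.2 -0.06 0 0 -1; -0.2 -0.06 0 0 -1; -0.2 -0.06 0 0 -1; -0.2 -0.06 0.1 0 -1; 0 0 0.1 0 -1; 0 0 0 0 -1; 0 0 0 0 -1'|tail -2
python3 plan.py 405 -420 66; cat > knob.py <<'E'
from h import *
def blob(n,p,r=30):
    c,s=snap(n); u,v=project(c,p,s).astype(int); V=c["img"].max(2)
    m=(V[v-r:v+r,u-r:u+r]<32).astype(np.uint8); k,l,st,ce=cv2.connectedComponentsWithStats(m)
    out=[]
    for i in range(1,k):
        if st[i,4]>15: out.append((st[i,2:].tolist(),(ce[i]+[u-r,v-r]).round(1).tolist()))
    return c,s,out
import sys
p=[float(a)/1000 for a in sys.argv[1:4]]
for n in ("scene","side"):
    c,s,o=blob(n,p,20); print(n,project(c,p,s).round(1),o)
E
python3 knob.py 463 -424 83
```

```text
width: 0.0005
grip_force: 0.0
t 54.0 pos [ 403.4 -418.5  200.7] cur 1.604 yaw rows 0.000 dx -0.008 dy 0.008 dz 0.673 j7 1.06 w 0.0005
scene [175. 128.] [([8, 8, 41], [174.8, 127.3])]
side [303.3 300.2] [([9, 8, 53], [302.3, 300.4])]
```

```bash
python3 -m crank '-0.01 0 0.15 0 -1; -0.01 0 0.15 0 -1; 0 0 0.2 0 -1; 0 0 0.17 0 -1; 0 0 0 0 -1; 0 0 0 0 -1' 
python3 -m crank '0 0.08 0 0 -1; -0.005 0.08 0 0 -1; -0.01 0.08 0 0 -1; -0.01 0.08 0 0 -1; -0.01 0.08 0 0 -1; -0.01 0.08 0 0 -1; 0 0.03 0 0 -1; 0 0 0 0 -1; 0 0 0 0 -1'
python3 plan.py 505 -430 66; python3 knob.py 525 -432 85
```

```text
time: 54.7
ee_pos: [0.4032, -0.4236, 0.0682]
eef_rot: [0.695, 0.719, 0.0, 0.0]
ft_force: [0.5, -0.4, 1.0]
width: 0.0004
grip_force: 0.0
time: 55.6
ee_pos: [0.4989, -0.4304, 0.0683]
eef_rot: [0.697, 0.717, -0.002, -0.004]
ft_force: [-26.8, 8.4, 12.9]
width: 0.0004
grip_force: 14.1
t 55.6 pos [ 498.9 -430.4   68.3] cur 1.598 yaw rows 0.000 dx 0.001 dy 0.030 dz 0.011 j7 1.06 w 0.0004
scene [159.5 140.2] [([10, 12, 26], [158.0, 126.4]), ([15, 18, 141], [164.5, 136.4]), ([15, 12, 76], [146.7, 142.5])]
side [325.5 296.6] [([40, 30, 570], [319.6, 287.4])]
```

A 27 N reaction means the lever is against its stop. I back off and check it.

```bash
python3 -m crank '0 -0.1 0 0 -1; 0 -0.2 0 0 -1; 0 -0.2 0 0 -1; 0 0 -0.2 0 -1; 0 0 -0.2 0 -1; 0 0 -0.2 0 -1; 0.2 0 -0.1 0 -1; 0.2 0 0 0 -1; 0.2 0 0 0 -1; 0 0 0 0 -1'|grep -E "pos|force"
python3 knob.py 530 -432 83; python3 - <<'E'
from h import *
c=cams.camera("scene"); d=cams.camera("side")
import subprocess,re
def b(c,p):
    u,v=project(c,p).astype(int); m=(c["img"].max(2)[v-20:v+20,u-20:u+20]<32).astype(np.uint8); k,l,st,ce=cv2.connectedComponentsWithStats(m); i=1+st[1:,4].argmax(); return ce[i]+[u-20,v-20]
p=(.53,-.432,.083); k=tri([ray(c,*b(c,p)),ray(d,*b(d,p))]); print("knob",k.round(3))
a=np.array([.463,-.424,.083]); print("swing chord",np.linalg.norm((k-a)[:2]),"of 67 mm max")
e=cams.camera("scene")["img"]; o=np.load("sc9.npy"); df=cv2.absdiff(e,o).max(2)
for n,q in dict(board=(.667,-.037,.028),rack=(.51,.315,.03)).items():
    u,v=project(c,q).astype(int); r=50; print(n,(df[v-r:v+r,u-r:u+r]>45).sum())
E
```

```text
ee_pos: [0.4052, -0.3093, 0.2089]
ft_force: [0.5, 1.2, 0.7]
grip_force: 0.0
scene [158.6 141.7] [([8, 7, 43], [160.5, 140.1])]
side [327.2 296.7] [([9, 8, 50], [323.5, 298.5])]
knob [ 0.52  -0.433  0.08 ]
swing chord 0.05730927393257392 of 67 mm max
board 0
rack 632
```

```bash
python3 - <<'E'
from h import *
c=cams.camera("scene"); d=cams.camera("side")
a=tri([ray(c,174.8,127.3),ray(d,302.3,300.4)]); k=tri([ray(c,160.5,140.1),ray(d,323.5,298.5)]); print(a.round(4),k.round(4),np.linalg.norm(k-a))
for yaw in (-.1,-.15,-.2):
  for q in (.8,.9,1.0):
    p=a+.07*np.array([np.cos(yaw)*(np.sin(.5)+np.sin(q-.5)),np.sin(yaw)*(np.sin(.5)+np.sin(q-.5)),np.cos(q-.5)-np.cos(.5)])
    print(yaw,q,project(c,p).round(1),project(d,p).round(1))
e=c["img"]; o=np.load("sc9.npy"); df=(cv2.absdiff(e,o).max(2)>45).astype(np.uint8)
n,l,st,ce=cv2.connectedComponentsWithStats(df)
for i in range(1,n):
    if st[i,4]>25: print("changed",st[i].tolist(),cast(c,*ce[i],.02)[:2].round(3))
E
```

```text
[ 0.4607 -0.4252  0.084 ] [ 0.5199 -0.433   0.0798] 0.05985409835936226
-0.1 0.8 [161.8 137. ] [322.  296.1]
-0.1 0.9 [160.3 138.9] [324.2 296.3]
-0.1 1.0 [159.  140.9] [326.3 296.6]
-0.15 0.8 [161.1 136.6] [322.2 296.9]
-0.15 0.9 [159.6 138.4] [324.5 297.2]
-0.15 1.0 [158.3 140.4] [326.6 297.6]
-0.2 0.8 [160.5 136.1] [322.4 297.7]
-0.2 0.9 [159.  137.9] [324.7 298. ]
-0.2 1.0 [157.5 139.8] [326.9 298.6]
changed [178, 0, 8, 7, 28] [-0.09  -0.853]
changed [207, 0, 14, 11, 72] [-0.147 -0.738]
changed [213, 12, 8, 20, 89] [-0.073 -0.672]
changed [177, 15, 14, 42, 131] [ 0.061 -0.731]
changed [353, 17, 6, 33, 46] [-0.289 -0.196]
changed [190, 33, 15, 13, 85] [ 0.056 -0.67 ]
changed [191, 40, 33, 23, 328] [ 0.083 -0.586]
changed [209, 57, 36, 57, 643] [ 0.175 -0.453]
changed [172, 64, 33, 31, 355] [ 0.239 -0.573]
changed [258, 72, 37, 10, 121] [ 0.056 -0.32 ]
changed [140, 94, 66, 32, 692] [ 0.377 -0.527]
changed [268, 103, 22, 4, 50] [ 0.172 -0.248]
changed [212, 109, 34, 16, 113] [ 0.303 -0.365]
changed [171, 124, 8, 8, 46] [ 0.425 -0.472]
changed [203, 129, 13, 16, 93] [ 0.393 -0.366]
changed [144, 137, 15, 15, 134] [ 0.516 -0.494]
changed [157, 136, 8, 8, 47] [ 0.489 -0.477]
changed [159, 139, 45, 33, 405] [ 0.503 -0.373]
changed [340, 261, 39, 34, 615] [0.573 0.264]
```

Two findings. The scene changed at the square stamp's bay (0.573, 0.264), so that stamp was probably knocked. The lever estimate is 0.85–1.0, so I press it once more to be certain, then go look at the stamp.

```bash
python3 -m crank '-0.2 0 0 0 -1; -0.2 0 0 0 -1; -0.2 0 0.05 0 -1; 0 0.15 0.15 0 -1; 0 0 0.2 0 -1; 0 0 0.2 0 -1; 0 0 0.08 0 -1; 0 0 0 0 -1; 0 0 0 0 -1'|grep -E pos
python3 -m crank '0 0.1 0 0 -1; 0 0.1 0 0 -1; 0 0.08 0 0 -1; 0 0.05 0 0 -1; 0 0.03 0 0 -1; 0 0 0 0 -1; 0 0 0 0 -1'|grep -E "pos|ft_"
python3 -m crank '0 0.02 0 0 -1; 0 0.02 0 0 -1; 0 0 0 0 -1; 0 0 0 0 -1'|grep -E "pos|ft_"
```

```text
ee_pos: [0.4345, -0.436, 0.0726]
ee_pos: [0.4991, -0.4345, 0.0729]
ft_force: [-27.1, 7.5, 15.0]
ee_pos: [0.4998, -0.4347, 0.0727]
ft_force: [-52.5, 17.6, 29.6]
```

The stop is rigid: the force doubled with no motion, so the lever is fully over. Now back to the rack.

```bash
python3 -m crank '0 -0.1 0 0 -1; 0 -0.15 0 0 -1; 0 -0.15 0 0 -1; 0 0 -0.2 0 -1; 0 0 -0.2 0 -1; 0 0 -0.2 0 -1; 0 0 -0.2 0 1; 0.2 0.04 0 0 1; 0.2 0.04 0 0 1; 0.2 0.04 0 0 1'|grep pos
python3 -m crank '0.2 0.04 0 0 1; 0.2 0.04 0 0 1; 0.2 0.04 0 0 1; 0.2 0.04 0 0 1; 0.2 0.04 0 0 1; 0.2 0.04 0 0 1; 0.2 0.04 0 0 1; 0.2 0.04 0 0 1; 0.2 0.04 0 0 1; 0.2 0.04 0 0 1'|grep pos
python3 -m crank '0.2 0.04 0 0 1; 0.2 0.04 0 0 1; 0.2 0.04 0 0 1; 0 0 0 0 1; 0 0 0 0 1; 0 0 0 0 1'|grep pos
python3 stamps2.py 76 566 269 60; python3 - <<'E'
from h import *
c,s=snap("wrist"); H=cv2.cvtColor(c["img"],cv2.COLOR_BGR2HSV).astype(int); h,S,V=H[...,0],H[...,1],H[...,2]
for r in regions((h<16)&(S>115)&(V<115),c,s,.016,60,(0,0,560,255)): print("ink",r)
for r in regions((S<60)&(h>12)&(h<32)&(V>150),c,s,.036,60,(100,0,460,260)): print("white",r)
for r in regions((S>75)&(h>14)&(h<25)&(V>150),c,s,.076,60,(100,0,460,260)): print("wood",r)
for n,p in dict(sq=(.566,.269,.076),rd=(.465,.262,.076),ob=(.559,.371,.076)).items(): print(n,project(c,p,s).round())
E
```

```text
ee_pos: [0.4547, -0.3138, 0.2327]
ee_pos: [0.5231, 0.0893, 0.2326]
ee_pos: [0.5433, 0.2072, 0.2321]
foot (array([310., 144.]), array([577. , 256.5,  63.1,  62.7]), np.float64(0.034))
wood (array([313., 147.]), array([577.1, 256.9,  40.7,  18.9]), np.float64(0.045))
wood (array([249., 136.]), array([513.2, 268.4,  86. ,  13. ]), np.float64(-1.558))
wood (array([300., 113.]), array([562.4, 279.4, 101.9,  87.5]), np.float64(-1.501))
wood (array([247.,  81.]), array([509.7, 320.4,  14. ,   7.7]), np.float64(-1.546))
ink (array([117., 237.]), array([305.5, 120.7, 161. ,  30.6]), np.float64(0.303))
ink (array([510., 208.]), array([884. , 190.6,  86.1,  64.9]), np.float64(-0.321))
ink (array([533., 164.]), array([917.7, 252.9, 115.1,  70.3]), np.float64(0.005))
ink (array([290., 122.]), array([565.8, 269.1,  60.6,  60. ]), np.float64(-1.503))
ink (array([209.,  51.]), array([457.6, 363.8,  68.3,  67.6]), np.float64(0.852))
white (array([403., 186.]), array([692.4, 212.2,  91.9,  91.9]), np.float64(1.174))
white (array([310., 144.]), array([577.5, 256.1,  62. ,  61.7]), np.float64(0.031))
white (array([214., 139.]), array([467.5, 263.2,  69.4,  65.8]), np.float64(-1.408))
white (array([270.,  42.]), array([530.2, 368.6,  43.7,  20.5]), np.float64(-1.504))
white (array([329.,  42.]), array([592.6, 372.9,  44. ,  18.7]), np.float64(-1.545))
wood (array([390., 256.]), array([669.5, 141.2,  22.3,   6.2]), np.float64(-0.008))
wood (array([314., 148.]), array([576.6, 256.4,  39.5,  15.9]), np.float64(0.044))
wood (array([213., 136.]), array([475. , 265.2,  86.6,  85.4]), np.float64(-1.502))
wood (array([300., 122.]), array([563.1, 272. ,  86.8,  86.8]), np.float64(0.07))
wood (array([208.,  51.]), array([468.8, 353.3,  85.5,  85.5]), np.float64(0.075))
wood (array([297.,  45.]), array([556.8, 359.5,  86.6,  85.6]), np.float64(0.069))
sq [304. 135.]
rd [201. 140.]
ob [300.  32.]
```

The square stamp was knocked within its bay to (577, 257); its outline centre is (566, 269). The handle lies along my closing line, so I regrip it lengthwise.

```bash
python3 plan.py 576.9 256.7 44 1.612; python3 -m crank '0.13 0.09 0.1 -0.008 1; 0.13 0.09 0.15 0 1; 0 0 0.15 0 1; 0 0 0.2 0 1; 0 0 0 0 1; 0 0 0 0 1; 0 0 0 0 1'|grep pos; python3 plan.py 576.9 256.7 44 1.612
```

```text
t 61.8 pos [543.1 207.4 231.8] cur 1.599 yaw rows -0.008 dx 0.240 dy 0.179 dz 0.939 j7 -0.18 w 0.0870
ee_pos: [0.5782, 0.2621, 0.1137]
t 62.5 pos [578.2 262.1 113.7] cur 1.613 yaw rows 0.001 dx -0.027 dy -0.007 dz 0.348 j7 -0.13 w 0.0872
```

```bash
python3 -m crank '-0.025 -0.007 0.15 0 1; 0 0 0.15 0 1; 0 0 0.045 0 1; 0 0 0 0 1; 0 0 0 0 -1; 0 0 0 0 -1; 0 0 0 0 -1; 0 0 0 0 -1; 0 0 0 0 -1; 0 0 0 0 -1' 40 |grep -E "pos|ft_"
python3 -m crank '0 0 0 0 -1; 0 0 0 0 -1; 0 0 0 0 -1; 0 0 0 0 -1; 0 0 0 0 -1; 0 0 0 0 -1' | tail -2
python3 plan.py 576.9 256.7 44 1.612
python3 -m crank '0 0 -0.05 0 -1; 0 0 -0.1 0 -1; 0 0 0 -0.021 -1; 0 0 0 0 -1; 0 0 0 0 -1'|tail -2;python3 plan.py 565.8 269.1 60 1.645
```

```text
ee_pos: [0.5757, 0.2572, 0.0421]
ft_force: [-0.2, -0.2, -0.7]
width: 0.0438
grip_force: 40.0
t 64.0 pos [575.8 257.2  42.1] cur 1.614 yaw rows 0.001 dx -0.003 dy 0.005 dz -0.010 j7 -0.08 w 0.0438
width: 0.0437
grip_force: 40.0
t 64.5 pos [575.1 257.1  71.1] cur 1.647 yaw rows 0.001 dx 0.063 dy -0.042 dz 0.056 j7 -0.07 w 0.0437
```

```bash
python3 plan.py 565.3 269.5 44 1.645;python3 -m crank '0.063 -0.044 0 0 -1; 0 0 0.1 0 -1; 0 0 0 0 -1; 0 0 0 0 -1; 0 0 0 0 -1'|grep pos;python3 plan.py 565.3 269.5 42 1.645
```

```text
t 64.5 pos [575.1 257.1  71.1] cur 1.647 yaw rows 0.001 dx 0.066 dy -0.044 dz 0.136 j7 -0.07 w 0.0437
ee_pos: [0.5662, 0.2691, 0.0526]
t 65.0 pos [566.2 269.1  52.6] cur 1.647 yaw rows 0.001 dx 0.002 dy -0.004 dz 0.053 j7 -0.08 w 0.0434
```

```bash
python3 -m crank '0.002 -0.004 0.04 0 -1; 0 0 0.015 0 -1; 0 0 0 0 -1; 0 0 0 0 -1; 0 0 0 0 -1'|grep -E "pos|ft"; python3 -m crank '0 0 0 0 0.4; 0 0 0 0 0.4; 0 0 0 0 0.4; 0 0 0 0 0.4; 0 0 0 0 0.4; 0 0 -0.1 0 0.4; 0 0 -0.2 0 1; 0 0 -0.2 0 1; 0 0 -0.2 0 1; 0 0 -0.2 0 1'|grep pos
python3 -m crank '-0.2 0 0 0 1; -0.12 0 0 0 1; 0 0 0 0 1; 0 0 0 0 1; 0 0 0 0 1'|grep pos
cat > rackchk.py <<'E'
from h import *
c,s=snap("wrist"); H=cv2.cvtColor(c["img"],cv2.COLOR_BGR2HSV).astype(int); h,S,V=H[...,0],H[...,1],H[...,2]
for r in regions((S<60)&(h>12)&(h<32)&(V>100),c,s,.036,200,(150,0,360,230)): print("white",r)
for r in regions((S>75)&(h>14)&(h<25)&(V>150),c,s,.076,60,(150,0,360,230)): print("wood",r)
for r in regions((h<16)&(S>115)&(V<115),c,s,.016,20,(150,0,360,230)): print("ink",r)
E
python3 rackchk.py
```

```text
ee_pos: [0.5652, 0.2695, 0.042]
ft_force: [-5.4, -1.3, 9.8]
ee_pos: [0.565, 0.2692, 0.2226]
ee_pos: [0.5697, 0.2068, 0.2207]
white (array([280., 132.]), array([565.9, 268.2,  61.8,  61.3]), np.float64(0.077))
white (array([191., 132.]), array([467.5, 262.8,  69.5,  67.2]), np.float64(-1.516))
white (array([283.,  42.]), array([561.2, 370.1,  82. ,  45.3]), np.float64(0.076))
white (array([284., 164.]), array([529.7, 283.6, 259.4, 246.4]), np.float64(-1.468))
wood (array([281., 131.]), array([566.8, 271.9,  86.2,  85.3]), np.float64(0.073))
wood (array([187., 135.]), array([478.6, 265.3,  85.6,  84.9]), np.float64(-1.501))
wood (array([281.,  42.]), array([560.2, 359. ,  85.7,  84.6]), np.float64(0.076))
wood (array([190.,  37.]), array([473. , 353. ,  85. ,  83.8]), np.float64(-1.498))
ink (array([192.,  46.]), array([457.3, 363.2,  68.7,  68. ]), np.float64(-0.703))
```

```bash
python3 - <<'E'
from h import *
c=cams.camera("scene"); e=c["img"]; o=np.load("sc9.npy")
df=cv2.absdiff(e,o).max(2)
for n,q in dict(board=(.667,-.037,.028),sq=(.566,.269,.03),ob=(.559,.371,.03),rd=(.465,.262,.03),bat=(.6,-.337,.012),med=(.705,.21,.01)).items():
    u,v=project(c,q).astype(int); r=45 if n=="board" else 16; print(n,int((df[v-r:v+r,u-r:u+r]>45).sum()))
k=tri([ray(c,160.5,140.1)]*1+[ray(cams.camera("side"),323.5,298.5)])
u,v=160,140; print("knob dark px",(e.max(2)[v-5:v+6,u-5:u+6]<40).sum(), read_state()["time"])
E
python3 knob.py 527 -433 83
```

```text
board 2247
sq 16
ob 0
rd 18
bat 13
med 0
knob dark px 46 67.2
scene [159.  140.9] [([8, 7, 41], [160.7, 140.3])]
side [326.3 297.2] [([8, 8, 51], [323.3, 298.5])]
```

The board difference is probably the arm's shadow. I move the arm aside and recheck.

```bash
python3 -m crank '0 -0.2 -0.2 0 1; 0 -0.2 -0.1 0 1; 0.2 -0.1 0 0 1; 0.2 0 0 0 1; 0.2 0 0 0 1; 0.2 0 0 0 1; 0.2 0 0 0 1; 0.2 0 0 0 1; 0 0 0 0 1; 0 0 0 0 1'|grep pos; python3 - <<'E'
from h import *
c=cams.camera("scene"); e=c["img"]; o=np.load("sc9.npy")
df=cv2.absdiff(e,o).max(2)
for n,q in dict(board=(.667,-.037,.028),sq=(.566,.269,.03),bat=(.6,-.337,.012)).items():
    u,v=project(c,q).astype(int); r=45 if n=="board" else 16; print(n,int((df[v-r:v+r,u-r:u+r]>45).sum()))
for I in (o,e):
    for y in (-141.8,-71.8,-1.8,68):
        u,v=project(c,((667.5-.03*(y+36.8))/1000,y/1000,.028)).astype(int); m=(I[v-9:v+9,u-9:u+9].max(2)>150); vs,us=np.nonzero(m); print((us.mean()+u-9).round(1),(vs.mean()+v-9).round(1),m.sum(),end=" | ")
    print()
E
```

```text
ee_pos: [0.4563, 0.4384, 0.2756]
board 0
sq 181
bat 11
211.5 230.9 140 | 234.4 242.7 134 | 255.5 254.7 132 | 277.7 267.8 126 | 
211.0 230.8 127 | 234.0 242.5 124 | 255.1 254.3 121 | 277.4 267.7 115 |
```

```bash
python3 -c "
from h import *
print(read_state()['time']); print(workorder.close_job())"
```

```text
68.35
the job is handed in; nothing more can be done
None
```

The job is handed in at 68 s of the 210 s allowed: all four board cells hold a tile, the dryer lever was then pushed to its stop, and the round, square and oblong stamps stand on their outlines (the square one was knocked inside its bay during the run and I reset it); I got no verdict back.

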